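# Draw the charged cell sticks with the pull hook and send them to the spot welder

### The arm

A 6-joint arm with a two-finger parallel gripper is mounted at the origin on the work surface. World frame = base frame: x ahead of the robot, y to its left, z up, the work surface at z = 0. Lengths are in m, angles in rad, forces in N, time in s.
With the tool pointing down it reaches from about 0.25 to 0.775 m from the base axis. Payload 4 kg.
Tool frame: the origin (TCP) lies between the finger pads; the fingertips stand 19 mm ahead of it and the grasp point (between the pads) is the TCP; z points along the fingers, y is the line along which they close (so a half turn about z gives the same grasp; the last joint's range is limited). The gripper opens to 94 mm and grips with 3 to 60 N. Pads are 16 mm wide; open, the fingers measure 119 mm over their backs; the gripper's body (75 mm by 177 mm) begins 78 mm behind the grasp point.
Start: joints at [1.024, 0.087, 1.371, -0, 1.684, -0.103], TCP at [0.236, 0.497, 0.225] pointing down, gripper open.
Joint ranges: [-3.1, 3.1], [-0.76, 2.03], [0.27, 2.55], [-1.08, 4.22], [0.17, 2.65], [-2.57, 2.57]. Speed limits (rad/s): [2.79, 2.79, 3.14, 3.14, 3.14, 3.14].

### API

Orientations are given as a rotation vector (axis times angle).
In Python, from rig import env gives the robot as it stands.
- The arm moves only by the tool move_arm, never from a script. Its argument "plan" is text: rows parted by semicolons, each of 7 numbers parted by spaces: the shift along the tool's x, y, z in m, then the turn, a rotation vector about the tool's x, y, z in degrees, then the finger opening in m, from 0 to 0.094. A call has 1 to 5 rows; each row is the pose to reach, as a shift and turn from the pose commanded when the call began, along the tool's axes at that moment; what a row does not reach only later rows make up. A row lasts 1/8 s, in which the tool goes at most 62.5 mm and 10.7 degrees, less where a joint would pass 70% of its speed; a pose out of reach is approached as far as the arm can. A call with a gripper value outside its range is refused whole. The fingers move at their own pace and stop on an object; the grip force is fixed at half the most. Time passes only in rows, so rows that repeat a pose let the fingers close. It gives the time, the measured TCP pose, the force, the opening and the grip force at its end, in the units of the state.
- env.get_obs(): the state, without advancing time (a new reading comes with each control period).
- env.capture(name): name is "scene" or "top"; returns a dict with "pixels" (420x560x3 uint8, red, green, blue), "depth" (420x560 float32, m along the optical axis (not along the pixel's ray), 0 where there is no reading), "fx", "fy", "cx", "cy" (pixels), "R" (3x3) and "t" (3): a world point X has camera coordinates R X + t. Camera axes: x right, y down, z forward; pixel columns grow to the right and rows downward; lengths in m; the calibration is good to about 2 mm. A picture is of the moment at which its call begins.
- env.finish_job(): hands the job in; it is judged then, once.
The state is a dict: "time": time; "joints": joint angles; "joint_velocities": joint speeds; "tau": joint torques, N m; "tcp_pos": TCP position; "orientation": TCP orientation; "force": force on the tool from outside, world axes, zero at the start; "wrist_torque": the same for the moment, N m; "gripper_width": finger opening in m; "gripper_force": force on a finger pad.
Only numpy, scipy, OpenCV 4.12 (cv2) and the standard library are available. Lean on these libraries where they do the work, as an engineer would, in place of code of your own. Each camera call takes 0.05 s, during which the arm holds its last target. There are 200 camera calls.

### The job

Put the insulated hook through the ring of the charging tray that holds cell sticks, draw that tray out to its stops, then lay every stick in a slot of the carrier, one to a slot, while the carrier stands at its middle station. Slide the loaded carrier fully home to the end of the rail where the spot welder stands, push the emptied tray fully home into its bay with the hook in its ring, and lay the hook upright on its mat. Keep your fingers off that tray whenever it is not drawn out to its stops, and leave the other tray and the other things on the desk alone.

Things in the scene. Friction and masses are not known exactly. Their poses are not given: they have to be found in the camera images.
- dock: Fixed charging dock; origin on the desk. Two bays centred at its x = -69 and +69 mm, between guide strips 12 mm high running along y from -98 to +218 mm, charger housing (85 mm high) at +y. A tray at home has its centre at y = 129 mm (134: against the housing). Drawn fully out along -y, its corners meet stop tabs (12 mm high) at the strips' ends, its centre then at y about -2 mm. Side play 3 mm.
- tray_full: Tray that starts with the sticks, in either bay; loose on the desk, grey, 108 (x) by 172 (y) mm, 0.35 kg. Origin: centre of underside; axes as the dock's. Floor 5 mm thick; three slots along x, 30 mm wide, centred at y = -42, 10, 62 mm, hold a stick each; ridges between rise 8 mm above the floor, side walls 11 mm. A bracket 26 mm wide, 36 mm high, mid -y end, carries the pull ring.
- tray_full_ring (a point): Centre of that tray's steel pull ring, which lies level, 28 mm above the desk and 114 mm from the tray's centre towards -y: 28 mm inside diameter, 6 mm bar.
- tray_empty: The identical tray without sticks at the start, in the other bay (origin and axes likewise); to be left alone.
- mat: Black rubber mat fixed on the desk, 220 mm (x) by 100 mm (y), 2 mm thick, where the hook belongs. Origin: centre of its underside.
- hook: Insulated pull hook, 0.2 kg, standing on its flat foot on the mat. Origin: centre of the foot's underside, below mid-handle. Foot 90 (x) by 50 (y) by 6 mm; on it the handle, a bar 90 (x) by 22 (y) mm, top 40 mm up, gripped across y from above. From its +x end a rod (8 mm thick) runs forward at 36 mm height and at x = 105 mm turns straight down. Centre of mass about 6 mm ahead of mid-handle.
- hook_tip (a point): Lower end of the hook's downturned 8 mm peg, at (105, 0, 2) mm from the hook's origin.
- rail: Aluminium rail fixed on the desk, 366 mm along y, 60 mm wide, 13 mm high, with upright end plates 30 mm high. Origin: middle of its underside.
- carrier (a joint): Position (m) of the black carrier along the rail's y: 0 at the middle (loading) station, +0.12 at the end plate on the +y side, -0.12 at the one on the -y side. Sliding takes about 2 N; about 10 mm before each end it rides over a sprung detent ball (a few N more) and then rests home against the end. It stays where it is left.
- carrier_post (a point): Centre of the top of the carrier's upright grip post, 22 mm (x) by 26 mm (y), 77 mm above the desk, standing 52 mm above the carrier's 10 mm plate; 108 mm from the carrier's middle towards the robot. Axes as the rail's.
- welder: Grey spot-welder head, fixed beside one end station of the rail: a base, a column and an overhanging arm with two copper electrodes, 103 mm high in all. Origin: middle of the lower edge of the side facing the rail; its y in the rail's frame is about +0.12 or -0.12 m.
- tester: Grey tester, a low box 85 by 85 by about 70 mm with a sloping black panel, fixed beside the other end station. Origin: middle of the lower edge of the side facing the rail.
- tape: Bystander: white roll of tape, 90 mm across, 22 mm high, flat on the desk. Origin: centre of its underside.
- shell: Bystander: open black pack shell, 75 by 150 by 30 mm. Origin: centre of its underside.
- meter: Bystander: black multimeter lying flat, 75 by 145 by 42 mm. Origin: centre of its underside.
- slot0 (a point): Centre of the floor of carrier slot 0 (nearest the robot), 25 mm above the desk. Slots lie along the rail's y, 30 mm wide, 98 mm long, 52 mm apart along x; the ridges around them rise 8 mm above the floor. Axes as the rail's.
- stick0: Cell stick 0: two pale green cells end to end with black square end caps, 90 mm (x) by 24 by 24 mm, 0.12 kg. May be absent (two or three are present). Starts in the tray. Origin: middle of one long face (its underside at the start).
- stick0_mid (a point): Centre of cell stick 0, 12 mm inside each long face; axes as the stick's, x along its length.
- slot1 (a point): Centre of the floor of carrier slot 1 (the middle one, at the middle of the carrier), 25 mm above the desk. Slots lie along the rail's y, 30 mm wide, 98 mm long, 52 mm apart along x; the ridges around them rise 8 mm above the floor. Axes as the rail's.
- stick1: Cell stick 1: two pale green cells end to end with black square end caps, 90 mm (x) by 24 by 24 mm, 0.12 kg. May be absent (two or three are present). Starts in the tray. Origin: middle of one long face (its underside at the start).
- stick1_mid (a point): Centre of cell stick 1, 12 mm inside each long face; axes as the stick's, x along its length.
- slot2 (a point): Centre of the floor of carrier slot 2 (farthest from the robot), 25 mm above the desk. Slots lie along the rail's y, 30 mm wide, 98 mm long, 52 mm apart along x; the ridges around them rise 8 mm above the floor. Axes as the rail's.
- stick2: Cell stick 2: two pale green cells end to end with black square end caps, 90 mm (x) by 24 by 24 mm, 0.12 kg. May be absent (two or three are present). Starts in the tray. Origin: middle of one long face (its underside at the start).
- stick2_mid (a point): Centre of cell stick 2, 12 mm inside each long face; axes as the stick's, x along its length.
Mind the look-alikes: they are no part of the job. What is shaped like the stick1 but blue is not meant.

How it is judged:
On the way, in this order (a step that is already met when the one before it is completed fails the run):
1. the hook's peg is down inside the ring of the tray that holds the sticks, the tray still in its bay (horizontal distance between hook_tip and tray_full_ring below 0.016 m and z of hook_tip in the frame of tray_full_ring below -0.003 m and y of tray_full in the frame of dock above 0.09 m), for 0.1 s.
2. the tray has been drawn out to within 2 cm of its stops, the hook still in its ring (horizontal distance between hook_tip and tray_full_ring below 0.016 m and z of hook_tip in the frame of tray_full_ring below -0.003 m and y of tray_full in the frame of dock below 0.02 m), for 0.1 s.
3. all sticks present lie in the carrier's slots with the carrier near its middle station (within 3 cm) (z of stick0_mid in the frame of slot1 between 0.008 and 0.0155 m and x of stick0_mid in the frame of slot1 between -0.06 and 0.06 m and y of stick0_mid in the frame of slot1 between -0.01 and 0.01 m and angle between the x axis of each of stick0, stick1, stick2 and the y axis of rail, either way round below 0.15 rad and z of stick1_mid in the frame of slot1 between 0.008 and 0.0155 m and x of stick1_mid in the frame of slot1 between -0.06 and 0.06 m and y of stick1_mid in the frame of slot1 between -0.01 and 0.01 m and z of stick2_mid in the frame of slot1 between 0.008 and 0.0155 m and x of stick2_mid in the frame of slot1 between -0.06 and 0.06 m and y of stick2_mid in the frame of slot1 between -0.01 and 0.01 m and value of joint carrier between -0.03 and 0.03 m), for 0.2 s.
4. the emptied tray is back home in its bay (within 2 cm), the hook in its ring (horizontal distance between hook_tip and tray_full_ring below 0.016 m and z of hook_tip in the frame of tray_full_ring below -0.003 m and y of tray_full in the frame of dock above 0.115 m), for 0.1 s.
At the end, for the whole second after the job is handed in: Every stick present lies down in a carrier slot (height within 4 mm, lengthwise within 10 mm); carrier within 6 mm of its end at the welder; the emptied tray within 2 cm of home; hook upright on its mat, mid-handle over the mat; all at rest (z of stick0_mid in the frame of slot1 between 0.008 and 0.0155 m and x of stick0_mid in the frame of slot1 between -0.06 and 0.06 m and y of stick0_mid in the frame of slot1 between -0.01 and 0.01 m and angle between the x axis of each of stick0, stick1, stick2 and the y axis of rail, either way round below 0.15 rad and z of stick1_mid in the frame of slot1 between 0.008 and 0.0155 m and x of stick1_mid in the frame of slot1 between -0.06 and 0.06 m and y of stick1_mid in the frame of slot1 between -0.01 and 0.01 m and z of stick2_mid in the frame of slot1 between 0.008 and 0.0155 m and x of stick2_mid in the frame of slot1 between -0.06 and 0.06 m and y of stick2_mid in the frame of slot1 between -0.01 and 0.01 m and x of hook in the frame of mat between -0.1 and 0.1 m and y of hook in the frame of mat between -0.045 and 0.045 m and height (world z) of hook below 0.006 m and angle between hook's own z axis and vertical below 0.15 rad and linear speed of each of hook, stick0, stick1, stick2 below 0.02 m/s and y of tray_full in the frame of dock above 0.115 m and ((y of welder in the frame of rail above 0 m and value of joint carrier above 0.114 m) or (y of welder in the frame of rail below 0 m and value of joint carrier below -0.114 m))); the robot touches nothing.
It fails at once if the tray with the cells is touched with the fingers while it is not drawn out to its stops (within 2.5 cm) (y of tray_full in the frame of dock above 0.025 m and contact force between the fingers and tray_full above 1 N).
It fails at once if the empty tray is shifted by more than 3 cm (distance of tray_empty from where it was at the start of the episode above 0.03 m).
It fails at once if the tape is shifted by more than 3 cm (distance of tape from where it was at the start of the episode above 0.03 m).
It fails at once if the shell is shifted by more than 3 cm (distance of shell from where it was at the start of the episode above 0.03 m).
It fails at once if the meter is shifted by more than 3 cm (distance of meter from where it was at the start of the episode above 0.03 m).
Of stick0, stick1, stick2 only 2 to 3 are there at a start; the rules pass over those that are not, and their reading is None.
At some moment in a run one of hook, stick0, stick1, stick2 may be knocked a few centimetres aside while the robot is not near it.
Once in a run the grip may slacken for a moment while it holds something.
It also fails if it takes over 200 s, if anything falls off the work surface, if the arm or the gripper's body presses on something with over 40 N, if the wrist force passes 120 N, or if a joint passes its speed limit or range.

## Working session

There is one attempt and no reset: what is moved stays moved. The work goes in short steps, Python scripts to look and compute and a tool call to move; the robot and the scene stay as the last step left them, time stands still between calls to the robot, and variables do not carry over. Pictures are saved under pics/ and viewed, at most 14 in all, crops included, and the job is handed in when it is done.

Besides the shell and the picture viewer there is one more tool, called as name(argument=value, ...) on one line, values as JSON. move_arm: Moves the arm, as the interface text tells. Its arguments: {"type":"object","properties":{"plan":{"type":"string"}},"required":["plan"]}

```bash
ls; mkdir -p pics; cat > h.py <<'E'
import numpy as np,cv2
from rig import env
from scipy.spatial.transform import Rotation as Ro
def cap(n,f=None):
    c=env.capture(n)
    if f: cv2.imwrite(f,c["pixels"][:,:,::-1])
    v,u=np.mgrid[0:420,0:560]
    d=c["depth"]; P=np.stack([(u-c["cx"])/c["fx"]*d,(v-c["cy"])/c["fy"]*d,d],-1)
    W=(P-c["t"])@c["R"]
    W[d==0]=np.nan
    return c,W
E
python3 - <<'E'
from h import *
for n in("top","scene"):
    c,W=cap(n,f"pics/{n}0.png"); print(n,c["fx"],-c["R"].T@c["t"],c["R"].round(3).tolist())
    np.savez(f"{n}0.npz",W=W,p=c["pixels"])
o=env.get_obs();print(o)
E
```

```text
pics
top 434.362444244457 [0.30353673 0.05522552 1.179761  ] [[0.024, -1.0, 0.004], [-0.977, -0.024, -0.213], [0.213, 0.001, -0.977]]
scene 386.1868193025501 [1.28941901 0.22173728 0.93210268] [[-0.208, 0.978, -0.002], [0.716, 0.151, -0.682], [-0.666, -0.143, -0.732]]
{'time': 0.1, 'joints': array([ 1.02388119e+00,  8.78681367e-02,  1.37207531e+00,  3.96821275e-06,
        1.68358843e+00, -1.03123136e-01]), 'joint_velocities': array([-2.22505680e-05, -2.20617318e-04, -3.75140900e-03, -6.08837109e-04,
        1.18749316e-04,  9.87096050e-05]), 'tau': array([ 2.01008646e-03, -3.41253304e+01, -3.03301156e+01,  7.19879265e-02,
        3.04438127e-02, -1.07967248e-04]), 'tcp_pos': array([0.23593318, 0.49633151, 0.22344237]), 'orientation': array([-6.91262172e-01, -3.06395802e+00,  2.88409537e-03]), 'force': array([-0.15694683,  0.04974277,  1.69809596]), 'wrist_torque': array([-0.03141432,  0.05156603, -0.0374104 ]), 'gripper_force': 0.0, 'gripper_width': 0.09420743640310097}
```

View pics/top0.png

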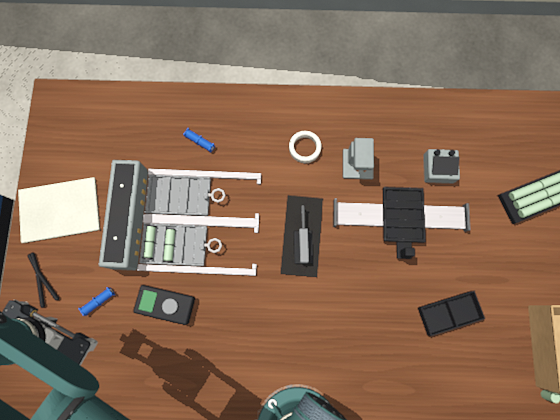

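View pics/scene0.png

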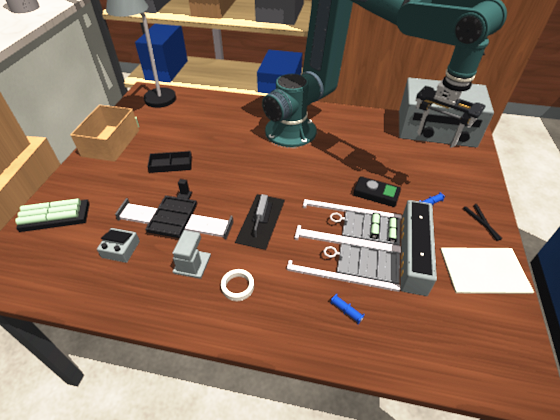

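The top view shows the tray with two sticks (149,243 and 169,243) in the near bay, its ring at (214,246). The hook handle is at (304,247) with its rod pointing to +x. The carrier is at (404,215), its post at (405,253), and the welder is at the image-left (+y) end of the rail.

```bash
python3 - <<'E'
from h import *
D=np.load("top0.npz");W=D["W"];p=D["p"].astype(int)
v,u=np.mgrid[0:420,0:560]
def box(name,u0,u1,v0,v1,z0,z1,extra=None):
    m=(u>=u0)&(u<=u1)&(v>=v0)&(v<=v1)&(W[...,2]>z0)&(W[...,2]<z1)
    if extra is not None:m&=extra
    P=W[m]; r=cv2.minAreaRect(P[:,:2].astype(np.float32)*1000)
    print(name,len(P),"c",np.round(r[0],1),"size",np.round(r[1],1),"ang",round(r[2],2),"z",P[:,2].mean().round(4),"mean",(P.mean(0)*1000).round(1));return P
g=p.max(-1)-p.min(-1)
green=(p[...,1]>p[...,0]+8)&(p[...,1]>p[...,2]+8)
print("floor z",np.nanmean(W[330:350,220:240,2]), W[235,500])
box("handle",285,325,225,280,.035,.05)
box("rod",285,325,195,275,.025,.05)
box("rodonly",298,310,200,226,.025,.05)
bl=(p.max(-1)<60)
box("mat",280,325,190,280,-.002,.006,bl)
box("ring",205,225,237,256,.02,.034)
box("ring2",209,230,187,206,.02,.034)
box("stickA",143,157,222,262,.02,.034,green);box("stickB",161,176,222,262,.02,.034,green);
box("stickC",181,199,222,262,.02,.034,green) if (green[222:262,181:199].sum()>20) else 0
wh=(p.min(-1)>150)
box("strip top",150,252,170,182,.006,.018,wh)
box("strip mid",150,252,213,226,.006,.018,wh)
box("strip bot",150,252,262,275,.006,.018,wh)
box("housing",95,150,155,275,.07,.1)
box("rail",338,466,195,235,.008,.02,wh)
box("carrier",375,430,180,245,.022,.045)
box("post",390,420,240,265,.068,.09)
box("meter",130,200,280,330,.02,.06);box("tape",285,325,128,165,.015,.03)
box("shell",415,490,290,335,.015,.045);box("welder",340,380,135,185,.08,.12)
E
```

```text
floor z 4.4742881177237066e-05 [ 0.50761181 -0.55004782  0.00164071]
handle 287 c [467.4  -6.8] size [96.9 21.6] ang 0.9 z 0.0414 mean [464.6  -6.8  41.4]
rod 360 c [494.   -6.4] size [152.5  21.6] ang 0.9 z 0.041 mean [476.4  -6.   41. ]
rodonly 65 c [541.1  -3.1] size [58.3  7.8] ang 3.35 z 0.041 mean [540.4  -3.2  41. ]
mat 537 c [493.5  -5. ] size [ 97.4 217.2] ang 86.26 z 0.0019 mean [482.2 -10.2   1.9]
ring 86 c [458.6 231.1] size [38.  37.3] ang 46.28 z 0.03 mean [458.1 231.7  30. ]
ring2 82 c [596.4 229.3] size [37.9 36.8] ang 47.43 z 0.0297 mean [596.9 229.7  29.7]
stickA 243 c [463.1 406.1] size [21.2 84.7] ang 88.86 z 0.0264 mean [462.7 405.7  26.4]
stickB 257 c [456.6 353. ] size [23.6 85.4] ang 88.86 z 0.0264 mean [456.3 352.6  26.4]
strip top 776 c [651.8 280.3] size [ 37.9 287. ] ang 0.77 z 0.0116 mean [656.1 289.4  11.6]
strip mid 989 c [529.1 272.2] size [ 38.2 280.8] ang 1.36 z 0.0117 mean [527.  277.2  11.7]
strip bot 706 c [399.7 263.6] size [274.3  27.6] ang 88.94 z 0.012 mean [395.8 268.7  12. ]
housing 3221 c [531.2 471.5] size [ 76.3 283.4] ang 89.13 z 0.0853 mean [526.1 468.6  85.3]
rail 1783 c [ 555.2 -276.4] size [347.2  62.3] ang 89.26 z 0.0128 mean [ 555.2 -274.    12.8]
carrier 2185 c [ 550.7 -277.9] size [112.3 162.3] ang 89.51 z 0.0288 mean [ 552.9 -277.3   28.8]
post 96 c [ 447.8 -276.4] size [20.8 26.2] ang 0.18 z 0.076 mean [ 447.6 -275.7   76. ]
meter 1668 c [301.3 354.6] size [147.4  75.1] ang 78.59 z 0.0343 mean [301.  351.7  34.3]
tape 374 c [748.2  -8.6] size [88.  88.4] ang 89.95 z 0.021 mean [747.6  -8.5  21. ]
shell 470 c [ 297. -394.] size [ 76.  152.1] ang 18.07 z 0.0259 mean [ 296.6 -396.7   25.9]
welder 631 c [ 701.  -157.7] size [48.9 82.4] ang 89.78 z 0.1007 mean [ 698.5 -156.5  100.7]
```

```bash
cat >> h.py <<'E'
def go(x,y,z,yaw=None):
    """delta in tool axes to reach world TCP x,y,z (m), tool-y heading yaw (deg)"""
    o=env.get_obs();R=Ro.from_rotvec(o["orientation"])
    c=R.as_matrix(); a=np.degrees(np.arctan2(c[1,1],c[0,1]))
    d=R.inv().apply(np.array([x,y,z])-o["tcp_pos"])
    print("tcp",o["tcp_pos"].round(4),"yaw",round(a,2),"tilt",c[:,2].round(3)," w",round(o["gripper_width"],4),"F",o["force"].round(1),"t",o["time"])
    print(" shift",(d*1000).round(1), "turnz", None if yaw is None else round(-((yaw-a+180)%360-180),2))
E
python3 - <<'E'
from h import *
D=np.load("top0.npz");W=D["W"];v,u=np.mgrid[0:420,0:560]
m=(u>285)&(u<325)&(v>195)&(v<280)&(W[...,2]>.03)&(W[...,2]<.05)
P=W[m];b=[]
for lo in range(420,575,12):
    q=P[(P[:,0]>lo/1000)&(P[:,0]<=(lo+12)/1000)]
    if len(q)>3:
        b.append((q[:,0].mean(),(q[:,1].min()+q[:,1].max())/2)); print(lo,len(q),np.round(b[-1],4))
b=np.array(b);k=np.polyfit(b[:,0],b[:,1],1);print(np.degrees(np.arctan(k[0])),np.polyval(k,.464),P[:,0].min(),P[:,0].max())
m=(u>340)&(u<465)&(v>195)&(v<240)&(W[...,2]>.008)&(W[...,2]<.02)
go(.468,-.007,.12,-88)
E
```

```text
420 34 [ 0.4258 -0.0086]
432 40 [ 0.4379 -0.0074]
444 39 [ 0.4502 -0.0071]
456 41 [ 0.4618 -0.0067]
468 42 [ 0.4742 -0.0067]
480 35 [ 0.4861 -0.0065]
492 34 [ 0.4977 -0.005 ]
504 22 [ 0.5086 -0.0063]
516 13 [ 0.5225 -0.0033]
528 14 [ 0.5345 -0.0032]
540 12 [ 0.5459 -0.003 ]
552 13 [ 0.5574 -0.0028]
564 7 [ 0.5672 -0.0029]
2.4246133462239525 -0.006768561665755832 0.4188727701600579 0.5701594094909841
tcp [0.2359 0.4963 0.2234] yaw 64.57 tilt [-0.001 -0.002 -1.   ]  w 0.0942 F [-0.2  0.   1.7] t 0.1
 shift [-425.7 -354.7  104. ] turnz 152.57
```

move_arm(plan="0 0 0 0 0 10 0.094;0 0 0 0 0 20 0.094;0 0 0 0 0 30 0.094;0 0 0 0 0 40 0.094;0 0 0 0 0 50 0.094")

```text
time: 0.72
tcp_pos: [0.236, 0.4965, 0.2238]
orientation: [1.929, 2.48, -0.002]
force: [0.0, 0.1, 0.1]
gripper_width: 0.0938
gripper_force: 0.0
```

move_arm(plan="0 0 0 0 0 10 0.094;0 0 0 0 0 20 0.094;0 0 0 0 0 30 0.094;0 0 0 0 0 40 0.094;0 0 0 0 0 50 0.094")

```text
time: 1.35
tcp_pos: [0.236, 0.4965, 0.2238]
orientation: [2.796, 1.432, -0.002]
force: [0.5, 0.4, 0.2]
gripper_width: 0.0939
gripper_force: 0.0
```

move_arm(plan="-0.0276 0.048 0 0 0 0 0.094;-0.055 0.096 0 0 0 0 0.094;-0.083 0.144 0 0 0 0 0.094;-0.11 0.192 0 0 0 0 0.094;-0.138 0.24 0 0 0 0 0.094")

```text
time: 1.98
tcp_pos: [0.352, 0.2434, 0.2241]
orientation: [2.792, 1.441, -0.0]
force: [0.7, 0.4, 0.1]
gripper_width: 0.0938
gripper_force: 0.0
```

move_arm(plan="-0.0276 0.048 0 0 0 0 0.094;-0.055 0.096 0 0 0 0 0.094;-0.083 0.144 0 0 0 0 0.094;-0.11 0.192 0 0 0 0 0.094;-0.138 0.24 0 0 0 0 0.094")

```text
time: 2.6
tcp_pos: [0.4676, -0.0081, 0.2241]
orientation: [-2.792, -1.44, 0.0]
force: [0.7, -0.3, 0.1]
gripper_width: 0.0938
gripper_force: 0.0
```

move_arm(plan="0 0 0.02 0 0 10.5 0.06;0 0 0.04 0 0 21 0.06;0 0 0.06 0 0 31.5 0.06;0 0 0.08 0 0 42 0.06;0 0 0.1 0 0 52.2 0.06")

```text
time: 3.22
tcp_pos: [0.4669, -0.0064, 0.1233]
orientation: [-3.141, -0.056, 0.002]
force: [-0.6, -0.3, -0.1]
gripper_width: 0.0601
gripper_force: 0.0
```

```bash
python3 -c "
from h import *
go(.468,-.0066,.033,-87.6)"
```

```text
tcp [ 0.4669 -0.0064  0.1233] yaw -87.97 tilt [-0.001  0.    -1.   ]  w 0.0601 F [-0.6 -0.3 -0.1] t 3.225
 shift [ 1.2  0.3 90.3] turnz -0.37
```

move_arm(plan="0.001 0 0.045 0 0 -0.4 0.06;0.001 0 0.085 0 0 -0.4 0.06;0.001 0 0.09 0 0 -0.4 0.06;0.001 0 0.09 0 0 -0.4 0.06;0.001 0 0.09 0 0 -0.4 0.01")

```text
time: 3.85
tcp_pos: [0.4699, -0.0065, 0.0366]
orientation: [3.14, 0.076, 0.006]
force: [-0.0, -0.5, 0.7]
gripper_width: 0.0533
gripper_force: 0.0
```

move_arm(plan="0 0 0 0 0 0 0.01;0 0 0 0 0 0 0.01;0 0 0 0 0 0 0.01;0 0 -0.01 0 0 0 0.01;0 0 -0.02 0 0 0 0.01")

```text
time: 4.47
tcp_pos: [0.468, -0.0063, 0.0548]
orientation: [-3.14, -0.076, 0.001]
force: [0.0, 0.0, -1.8]
gripper_width: 0.0218
gripper_force: 30.0
```

move_arm(plan="0 0 -0.02 0 0 0 0.01;0 0 -0.04 0 0 0 0.01;0 0 -0.05 0 0 0 0.01;0 0 -0.05 0 0 0 0.01;0 0 -0.05 0 0 0 0.01")

```text
time: 5.1
tcp_pos: [0.4677, -0.0063, 0.1037]
orientation: [-3.14, -0.076, 0.002]
force: [0.0, 0.9, -2.3]
gripper_width: 0.0217
gripper_force: 30.0
```

```bash
python3 - <<'E'
from h import *
c,W=cap("scene","pics/s1.png"); go(.46,.13,.11,0)
c,W=cap("top","pics/t1.png")
a=cv2.imread("pics/s1.png")[150:300,180:400];b=cv2.imread("pics/t1.png")[180:290,200:360]
cv2.imwrite("pics/c1.png",np.vstack([cv2.resize(a,(440,300)),cv2.resize(b,(440,300))]))
E
```

```text
tcp [ 0.4676 -0.0062  0.1035] yaw -87.23 tilt [-0.002  0.    -1.   ]  w 0.0217 F [-0.3 -0.4 -2.5] t 5.15
 shift [  -1.  -136.5   -6.5] turnz -87.23
```

View pics/c1.png

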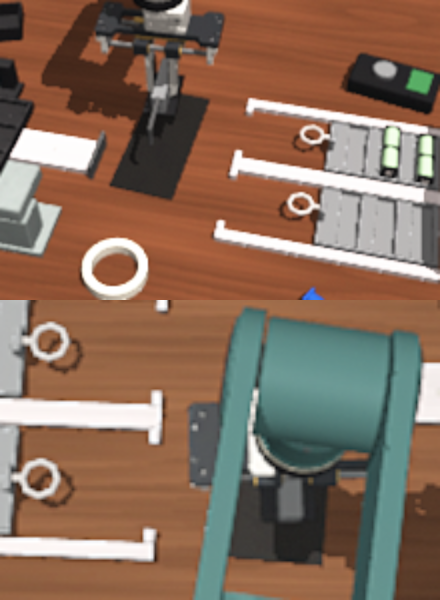

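move_arm(plan="0 0 0 0 0 -10 0.01;0 0 0 0 0 -20 0.01;0 0 0 0 0 -30 0.01;0 0 0 0 0 -40 0.01;0 0 0 0 0 -50 0.01")

```text
time: 5.82
tcp_pos: [0.4678, -0.0063, 0.1036]
orientation: [-2.809, -1.404, 0.002]
force: [0.2, -0.7, -1.8]
gripper_width: 0.0216
gripper_force: 30.0
```

move_arm(plan="0 0 0 0 0 -10 0.01;0 0 0 0 0 -20 0.01;0 0 0 0 0 -30 0.01;0 0 0 0 0 -36.5 0.01;0 0 0 0 0 -36.5 0.01")

```text
time: 6.45
tcp_pos: [0.4679, -0.0063, 0.1037]
orientation: [-2.236, -2.205, 0.001]
force: [-0.7, -0.1, -2.3]
gripper_width: 0.0218
gripper_force: 30.0
```

move_arm(plan="0.04 -0.003 0 0 0 0 0.01;0.08 -0.006 0 0 0 0 0.01;0.12 -0.01 0 0 0 0 0.01;0.136 -0.01 0 0 0 0 0.01;0.136 -0.01 0 0 0 0 0.01")

```text
time: 7.08
tcp_pos: [0.46, 0.1301, 0.1042]
orientation: [2.234, 2.208, -0.001]
force: [0.3, -0.6, -1.8]
gripper_width: 0.0219
gripper_force: 30.0
```

```bash
python3 - <<'E'
from h import *
c,W=cap("top","pics/t2.png"); 
cs,Ws=cap("scene","pics/s2.png"); go(.4573,.130,.0445,-.75)
np.savez("s2.npz",t=W,s=Ws)
for n,w in(("top",W),("scene",Ws)):
    m=(abs(w[...,0]-.46)<.02)&(w[...,1]>.19)&(w[...,1]<.26)&(w[...,2]>.06)&(w[...,2]<.125)
    P=w[m]
    print(n,len(P), P.min(0).round(4) if len(P) else 0,P.max(0).round(4) if len(P) else 0)
    for lo in range(190,260,8):
        q=P[(P[:,1]>lo/1e3)&(P[:,1]<lo/1e3+.008)]
        if len(q)>1: print(lo,len(q),(q[:,0].min()+q[:,0].max())/2,q[:,2].min(),q[:,2].max())
a=cv2.imread("pics/s2.png")[150:300,250:470];b=cv2.imread("pics/t2.png")[180:290,150:310]
cv2.imwrite("pics/c2.png",np.vstack([cv2.resize(a,(440,300)),cv2.resize(b,(440,300))]))
E
```

```text
tcp [0.4601 0.1289 0.1042] yaw -0.78 tilt [-0.    -0.001 -1.   ]  w 0.0217 F [-0.4  0.1 -1.6] t 7.175
 shift [ 1.2 -2.8 59.7] turnz -0.03
top 25 [0.457  0.1907 0.1009] [0.4649 0.2061 0.1148]
190 13 0.4611127268441738 0.10094524234484682 0.11346793598748624
198 11 0.46082586113859825 0.10499322370777744 0.11481326334329855
scene 57 [0.4568 0.1906 0.077 ] [0.4675 0.2338 0.1135]
190 7 0.46179498323087664 0.10815234049336529 0.11310690439302262
198 8 0.461591624820857 0.10936036529385207 0.11348455480453715
206 5 0.461937415594207 0.10763645358160444 0.1130401172810419
214 9 0.46124194532726237 0.10697409555489054 0.11337243398738421
222 16 0.4637664289606242 0.07917987586806127 0.11323856498440792
230 12 0.46244854777630584 0.07704864890534993 0.11124217951556181
```

View pics/c2.png

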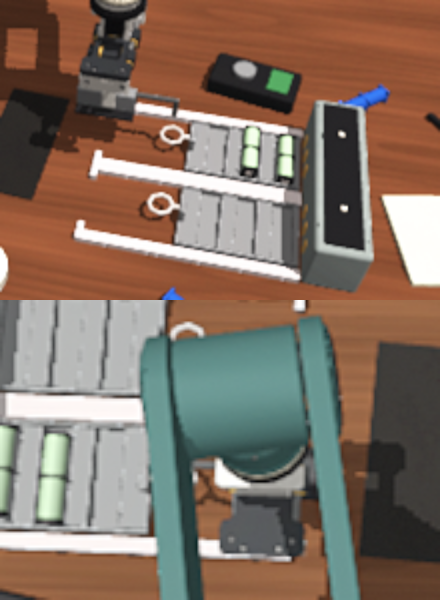

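```bash
python3 - <<'E'
from h import *
w=np.load("s2.npz")["s"]; w0=np.load("scene0.npz")["W"]
for z in (w,w0):
    m=(abs(z[...,0]-.46)<.03)&(z[...,1]>.205)&(z[...,1]<.254)&(z[...,2]>.022)&(z[...,2]<.036)
    P=z[m];print(len(P),P.min(0).round(4),P.max(0).round(4),cv2.minEnclosingCircle((P[:,:2]*1000).astype(np.float32)))
E
```

```text
56 [0.4408 0.2129 0.0276] [0.4787 0.2537 0.0347] ((457.98211669921875, 233.022705078125), 20.7782039642334)
56 [0.4383 0.2129 0.0267] [0.4773 0.2536 0.0353] ((457.56976318359375, 233.2146759033203), 20.468673706054688)
```

move_arm(plan="0.0015 -0.003 0.01 0 0 0 0.01;0.0015 -0.003 0.025 0 0 0 0.01;0.0015 -0.003 0.04 0 0 0 0.01;0.0015 -0.003 0.052 0 0 0 0.01;0.0015 -0.003 0.06 0 0 0 0.01")

```text
time: 7.8
tcp_pos: [0.4565, 0.1311, 0.0432]
orientation: [-2.235, -2.207, 0.002]
force: [0.6, -0.4, -1.4]
gripper_width: 0.0216
gripper_force: 30.0
```

move_arm(plan="0 0 0 0 0 0 0.01;0 0 0 0 0 0 0.01")

```text
time: 8.05
tcp_pos: [0.4575, 0.1314, 0.045]
orientation: [2.235, 2.207, 0.001]
force: [-0.3, -0.3, -1.1]
gripper_width: 0.022
gripper_force: 30.0
```

```bash
python3 - <<'E'
from h import *
cs,w=cap("scene","pics/s3.png"); go(.4573,.130-.131,.0445,-.75)
m=(abs(w[...,0]-.46)<.03)&(w[...,1]>.18)&(w[...,1]<.26)&(w[...,2]>.04)&(w[...,2]<.065)
P=w[m];print(len(P),P.min(0).round(4),P.max(0).round(4))
a=cv2.imread("pics/s3.png")[180:260,280:400];cv2.imwrite("pics/c3.png",cv2.resize(a,(720,480),interpolation=cv2.INTER_CUBIC))
E
```

```text
tcp [0.4576 0.1314 0.0451] yaw -0.72 tilt [ 0.001  0.    -1.   ]  w 0.0219 F [-0.7  0.6 -1.7] t 8.1
 shift [-132.4    1.3    0.6] turnz 0.03
50 [0.4528 0.1802 0.0407] [0.4641 0.2343 0.0547]
```

View pics/c3.png

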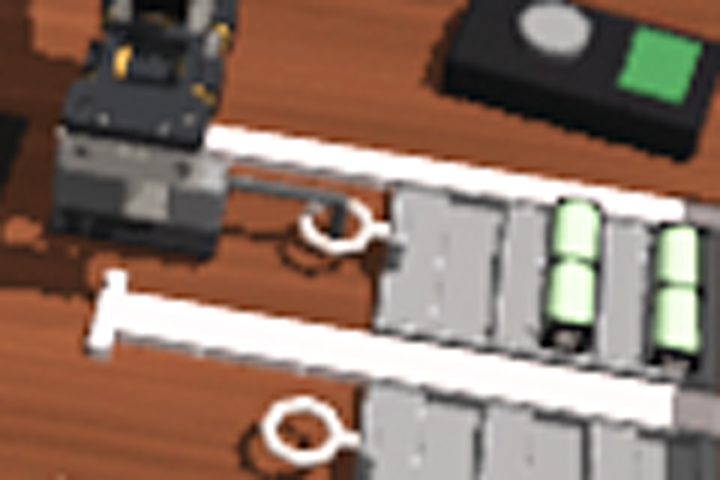

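move_arm(plan="-0.008 0 0 0 0 0 0.01;-0.02 0 0 0 0 0 0.01;-0.035 0 0 0 0 0 0.01;-0.05 0 0 0 0 0 0.01;-0.065 0 0 0 0 0 0.01")

```text
time: 8.72
tcp_pos: [0.4563, 0.0652, 0.0447]
orientation: [-2.236, -2.207, -0.001]
force: [0.1, 3.3, -0.9]
gripper_width: 0.0222
gripper_force: 30.0
```

move_arm(plan="-0.015 0 0 0 0 0 0.01;-0.03 0 0 0 0 0 0.01;-0.045 0 0 0 0 0 0.01;-0.055 0 0 0 0 0 0.01;-0.062 0 0 0 0 0 0.01")

```text
time: 9.35
tcp_pos: [0.4551, 0.0035, 0.0441]
orientation: [-2.236, -2.206, 0.001]
force: [0.7, 2.8, -1.6]
gripper_width: 0.022
gripper_force: 30.0
```

move_arm(plan="-0.002 0 0 0 0 0 0.01;-0.004 0 0 0 0 0 0.01;-0.006 0 0 0 0 0 0.01;-0.007 0 0 0 0 0 0.01;-0.007 0 0 0 0 0 0.01")

```text
time: 9.98
tcp_pos: [0.4553, -0.0027, 0.0444]
orientation: [2.235, 2.207, -0.0]
force: [-0.3, 1.8, -2.7]
gripper_width: 0.0219
gripper_force: 30.0
```

```bash
python3 - <<'E'
from h import *
cs,w=cap("scene","pics/s4.png"); go(.4573,.130-.131,.0445,-.75)
p=cs["pixels"].astype(int);g=(p[...,1]>p[...,0]+8)&(p[...,1]>p[...,2]+8)
m=(abs(w[...,0]-.46)<.06)&(w[...,1]>.1)&(w[...,1]<.45)&(w[...,2]>.015)&(w[...,2]<.05)&g
P=w[m];y=np.sort(P[:,1]);i=np.argmax(np.diff(y));print(len(P),y[0],y[i],y[i+1],y[-1])
cv2.imwrite("pics/c4.png",cv2.resize(cv2.imread("pics/s4.png")[150:300,220:440],(792,540),interpolation=cv2.INTER_CUBIC))
E
```

```text
tcp [ 0.4553 -0.0027  0.0445] yaw -0.72 tilt [-0. -0. -1.]  w 0.0215 F [-1.7  2.1 -3.3] t 10.025
 shift [ 1.8  2.  -0. ] turnz 0.03
234 0.21980097550351432 0.24309871092242036 0.27363467146287307 0.29707494222841824
```

View pics/c4.png

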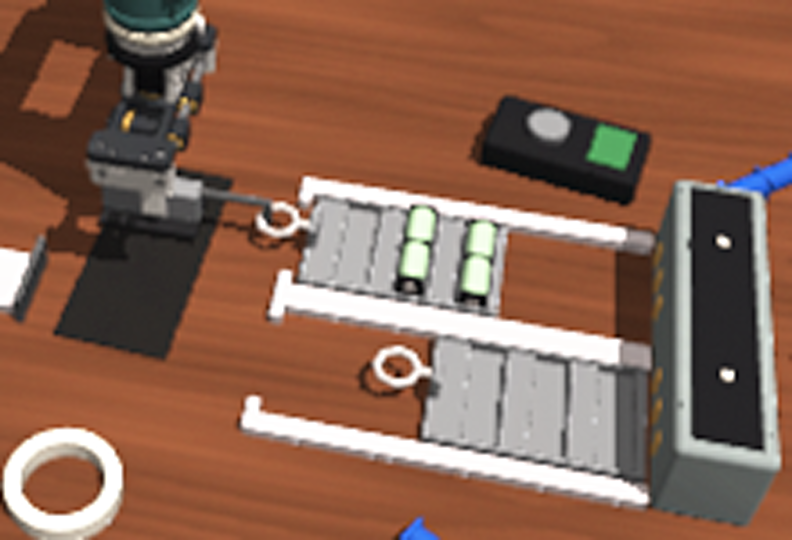

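move_arm(plan="-0.003 0 0 0 0 0 0.01;-0.005 0 0 0 0 0 0.01;-0.007 0 0 0 0 0 0.01;-0.008 0 0 0 0 0 0.01;-0.008 0 0 0 0 0 0.01")

```text
time: 10.65
tcp_pos: [0.4552, -0.0096, 0.0443]
orientation: [-2.235, -2.206, -0.003]
force: [0.3, 5.5, -3.2]
gripper_width: 0.0219
gripper_force: 30.0
```

move_arm(plan="-0.001 0 0 0 0 0 0.01;-0.002 0 0 0 0 0 0.01;-0.002 0 0 0 0 0 0.01")

```text
time: 11.02
tcp_pos: [0.4551, -0.0099, 0.044]
orientation: [-2.233, -2.204, -0.007]
force: [1.1, 10.4, -4.6]
gripper_width: 0.0218
gripper_force: 30.0
```

```bash
cat >> h.py <<'E'
def sticks(n="scene",f=None,ylim=(.1,.45)):
    cs,w=cap(n,f)
    p=cs["pixels"].astype(int);g=(p[...,1]>p[...,0]+8)&(p[...,1]>p[...,2]+8)
    m=(w[...,0]>.38)&(w[...,0]<.54)&(w[...,1]>ylim[0])&(w[...,1]<ylim[1])&(w[...,2]>.012)&(w[...,2]<.05)&g
    k,l=cv2.connectedComponents(m.astype(np.uint8))
    for i in range(1,k):
        P=w[l==i]
        if len(P)>25: r=cv2.minAreaRect((P[:,:2]*1000).astype(np.float32));print(n,len(P),np.round(r[0],1),np.round(r[1],1),round(r[2],1),"z",P[:,2].max().round(4))
    return cs,w
E
python3 - <<'E'
from h import *
sticks("scene");sticks("top");go(.4573,.130-.131,.0445,-.75)
E
```

```text
scene 109 [453.7 224.8] [92.8 23.9] 0.7 z 0.0331
scene 113 [463.4 278.9] [22.6 89.6] 88.9 z 0.0327
top 264 [461.8 277.5] [23.  85.6] 89.7 z 0.034
top 268 [455.  223.7] [22.9 85.7] 89.0 z 0.0352
tcp [ 0.4551 -0.0099  0.044 ] yaw -0.74 tilt [-0.     0.006 -1.   ]  w 0.0219 F [ 0.8 10.5 -4. ] t 11.125
 shift [ 9.   2.1 -0.4] turnz 0.01
```

move_arm(plan="0.01 0 0 0 0 0 0.01;0.01 0 0 0 0 0 0.01;0.01 0 -0.02 0 0 0 0.01;0.01 0 -0.045 0 0 0 0.01;0.01 0 -0.062 0 0 0 0.01")

```text
time: 11.75
tcp_pos: [0.456, -0.0034, 0.108]
orientation: [2.234, 2.205, 0.001]
force: [-0.5, -0.5, -2.0]
gripper_width: 0.0219
gripper_force: 30.0
```

move_arm(plan="0 0 0 0 0 0 0.01;-0.014 0.005 0 0 0 0 0.01;-0.028 0.01 0 0 0 0 0.01;-0.028 0.01 0 0 0 0 0.01;-0.028 0.01 0.02 0 0 0 0.01")

```text
time: 12.38
tcp_pos: [0.4663, -0.0315, 0.0874]
orientation: [2.235, 2.204, 0.003]
force: [0.2, 0.2, -2.3]
gripper_width: 0.022
gripper_force: 30.0
```

move_arm(plan="0 0 0.02 0 0 0 0.01;0 0 0.035 0 0 0 0.01;0 0 0.045 0 0 0 0.01;0 0 0.05 0 0 0 0.01;0 0 0.05 0 0 0 0.01")

```text
time: 13.0
tcp_pos: [0.465, -0.0308, 0.0365]
orientation: [-2.235, -2.207, -0.0]
force: [0.3, 0.0, -2.4]
gripper_width: 0.0215
gripper_force: 30.0
```

```bash
python3 - <<'E'
from h import *
sticks("scene");go(.465,-.028,.0335,-.75)
E
```

```text
scene 111 [456.3 224.8] [91.3 23.8] 0.7 z 0.0332
scene 115 [462.6 278.9] [22.9 88.5] 89.3 z 0.0334
tcp [ 0.4653 -0.0309  0.0369] yaw -0.73 tilt [ 0.001 -0.    -1.   ]  w 0.0217 F [ 0.3  0.6 -2.4] t 13.05
 shift [ 2.8 -0.4  3.4] turnz 0.02
```

move_arm(plan="0 0 0.003 0 0 0 0.01;0 0 0.0035 0 0 0 0.01;0 0 0.0035 0 0 0 0.06;0 0 0.0035 0 0 0 0.06;0 0 0.0035 0 0 0 0.06")

```text
time: 13.68
tcp_pos: [0.465, -0.0308, 0.033]
orientation: [2.235, 2.207, 0.0]
force: [0.3, -0.5, -0.2]
gripper_width: 0.0483
gripper_force: 0.0
```

move_arm(plan="0 0 0 0 0 0 0.06;0 0 -0.02 0 0 0 0.06;0 0 -0.05 0 0 0 0.05;0 0 -0.09 0 0 -5 0.044;0 0 -0.1 0 0 -10 0.044")

```text
time: 14.3
tcp_pos: [0.4667, -0.0311, 0.1362]
orientation: [2.028, 2.393, 0.005]
force: [0.4, -0.3, 0.3]
gripper_width: 0.0446
gripper_force: 0.0
```

move_arm(plan="0 0 0 0 0 -10 0.044;0 0 0 0 0 -20 0.044;0 0 0 0 0 -30 0.044;0 0 0 0 0 -40 0.044;0 0 0 0 0 -40 0.044")

```text
time: 14.92
tcp_pos: [0.4649, -0.0308, 0.1328]
orientation: [-1.096, -2.944, -0.0]
force: [1.0, 0.0, -0.0]
gripper_width: 0.044
gripper_force: 0.0
```

move_arm(plan="0 0 0 0 0 -10 0.044;0 0 0 0 0 -20 0.044;0 0 0 0 0 -30 0.044;0 0 0 0 0 -40 0.044;0 0 0 0 0 -40 0.044")

```text
time: 15.55
tcp_pos: [0.465, -0.0308, 0.1329]
orientation: [-0.027, -3.141, -0.0]
force: [-0.3, 0.1, 0.7]
gripper_width: 0.0439
gripper_force: 0.0
```

move_arm(plan="0.002 0.055 0 0 0 0 0.044;0.004 0.11 0 0 0 0 0.044;0.006 0.165 0 0 0 0 0.044;0.008 0.22 0 0 0 0 0.044;0.01 0.255 0 0 0 0 0.044")

```text
time: 16.18
tcp_pos: [0.4578, 0.2266, 0.133]
orientation: [0.025, 3.141, 0.001]
force: [0.5, 1.1, -0.4]
gripper_width: 0.0441
gripper_force: 0.0
```

```bash
python3 - <<'E'
from h import *
cs,w=sticks("scene","pics/s5.png");go(.456,.2245,.0345,89.25)
m=(abs(w[...,0]-.465)<.05)&(w[...,1]<.1)&(w[...,1]>-.12)&(w[...,2]>.034)&(w[...,2]<.05);P=w[m]
r=cv2.minAreaRect((P[:,:2]*1000).astype(np.float32));print("hook",r,P[:,2].mean())
cv2.imwrite("pics/c5.png",cv2.resize(cv2.imread("pics/s5.png")[150:300,220:440],(792,540),interpolation=cv2.INTER_CUBIC))
E
```

```text
scene 120 [456.7 225.1] [22.7 86. ] 88.2 z 0.0332
scene 113 [462.9 278.8] [22.8 89.8] 89.3 z 0.0344
tcp [0.4574 0.2299 0.1329] yaw 89.23 tilt [-0.     0.004 -1.   ]  w 0.0438 F [0.3 2.3 0.6] t 16.225
 shift [ 1.3 -5.8 98.4] turnz -0.02
hook ((464.23260498046875, 7.0089874267578125), (28.565427780151367, 172.6798858642578), 3.1329920291900635) 0.04156260383329702
```

View pics/c5.png

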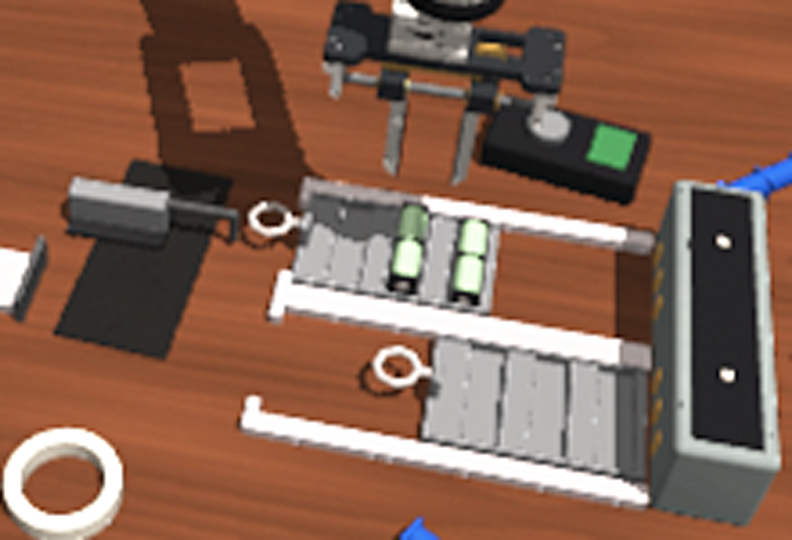

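move_arm(plan="0 0 0 0 0 0 0.044;-0.001 0 0.04 0 0 0 0.044;-0.001 0 0.075 0 0 0 0.044;-0.001 0 0.09 0 0 0 0.044;-0.001 0 0.098 0 0 0 0.044")

```text
time: 16.85
tcp_pos: [0.4594, 0.2234, 0.0346]
orientation: [-0.024, -3.141, 0.0]
force: [-0.2, 1.0, 0.5]
gripper_width: 0.0439
gripper_force: 0.0
```

move_arm(plan="0 0 0 0 0 0 0.044;0 0 0 0 0 0 0.01;0 0 0 0 0 0 0.01;0 0 0 0 0 0 0.01;0 0 0 0 0 0 0.01")

```text
time: 17.48
tcp_pos: [0.4599, 0.2245, 0.036]
orientation: [0.02, 3.14, 0.001]
force: [-0.4, -0.6, 4.0]
gripper_width: 0.0239
gripper_force: 30.0
```

move_arm(plan="0 0 -0.02 0 0 0 0.01;0 0 -0.05 0 0 0 0.01;0 0 -0.09 0 0 0 0.01;0 0 -0.1 0 0 0 0.01;0 0 -0.1 0 0 0 0.01")

```text
time: 18.1
tcp_pos: [0.4592, 0.2243, 0.1346]
orientation: [0.02, 3.141, 0.0]
force: [-0.3, 0.2, -1.9]
gripper_width: 0.0237
gripper_force: 30.0
```

```bash
python3 - <<'E'
from h import *
go(.555,-.277,.13,-.7)
sticks("top")
E
```

```text
tcp [0.4592 0.2243 0.1346] yaw 89.28 tilt [ 0.  0. -1.]  w 0.0237 F [-0.3  0.2 -1.9] t 18.1
 shift [-102.2 -500.1    4.5] turnz 89.98
top 112 [438.3 277.9] [40.  22.2] 0.2 z 0.0338
```

move_arm(plan="-0.014 -0.05 0 0 0 0 0.01;-0.029 -0.1 0 0 0 0 0.01;-0.044 -0.15 0 0 0 0 0.01;-0.059 -0.2 0 0 0 0 0.01;-0.074 -0.252 0 0 0 0 0.01")

```text
time: 18.77
tcp_pos: [0.529, -0.03, 0.1322]
orientation: [-0.02, -3.137, -0.002]
force: [0.2, 0.5, -1.2]
gripper_width: 0.0238
gripper_force: 30.0
```

move_arm(plan="-0.014 -0.05 0 0 0 0 0.01;-0.029 -0.1 0 0 0 0 0.01;-0.044 -0.15 0 0 0 0 0.01;-0.059 -0.2 0 0 0 0 0.01;-0.074 -0.252 0 0 0 0 0.01")

```text
time: 19.4
tcp_pos: [0.6, -0.2825, 0.1316]
orientation: [-0.02, -3.137, -0.004]
force: [-0.1, 0.0, -0.8]
gripper_width: 0.0235
gripper_force: 30.0
```

move_arm(plan="0 0 0 0 0 10 0.01;0 0 0 0 0 20 0.01;0 0 0 0 0 30 0.01;0 0 0 0 0 40 0.01;0 0 0 0 0 50 0.01")

```text
time: 20.02
tcp_pos: [0.5997, -0.2809, 0.1314]
orientation: [-1.352, -2.83, -0.001]
force: [-0.2, -0.4, -0.9]
gripper_width: 0.024
gripper_force: 30.0
```

move_arm(plan="0 0 0 0 0 10 0.01;0 0 0 0 0 20 0.01;0 0 0 0 0 30 0.01;0 0 0 0 0 40 0.01;0 0 0 0 0 40 0.01")

```text
time: 20.65
tcp_pos: [0.5998, -0.281, 0.132]
orientation: [-2.23, -2.206, 0.002]
force: [-0.5, 0.2, -1.4]
gripper_width: 0.0242
gripper_force: 30.0
```

```bash
python3 - <<'E'
from h import *
cs,w=cap("scene","pics/s6.png");go(.607,-.280,.0545,-.7)
p=cs["pixels"].astype(int);g=(p[...,1]>p[...,0]+8)&(p[...,1]>p[...,2]+8)
m=(w[...,0]>.5)&(w[...,0]<.7)&(w[...,1]<-.15)&(w[...,1]>-.4)&(w[...,2]>.08)&g;P=w[m]
r=cv2.minAreaRect((P[:,:2]*1000).astype(np.float32));print("stick",len(P),P.min(0),P.max(0),r)
# carrier slots edges: black plate height map
for x in (.50,.553,.605):
    m=(abs(w[...,0]-x)<.006)&(w[...,1]<-.19)&(w[...,1]>-.36)&(w[...,2]<.06)&(w[...,2]>.004)
    P=w[m];P=P[np.argsort(P[:,1])];print(x);print([(round(a*1000),round(b*1000)) for a,b in P[::3,1:]])
cv2.imwrite("pics/c6.png",cv2.resize(cv2.imread("pics/s6.png")[150:290,90:270],(720,560),interpolation=cv2.INTER_CUBIC))
E
```

```text
tcp [ 0.6    -0.2811  0.1324] yaw -0.56 tilt [-0.003  0.002 -1.   ]  w 0.0239 F [ 0.4 -0.2 -0.3] t 20.7
 shift [ 1.   7.3 77.9] turnz 0.14
stick 118 [ 0.50799623 -0.34378205  0.10288583] [ 0.6167205  -0.23303217  0.50863576] ((580.0096435546875, -273.6725158691406), (100.02486419677734, 107.54737854003906), 58.37162399291992)
0.5
[(-327, 24), (-323, 24), (-318, 31), (-314, 28), (-312, 26), (-308, 26), (-305, 23), (-298, 26), (-291, 29), (-288, 24), (-283, 26), (-280, 29), (-278, 27), (-276, 25), (-271, 27), (-269, 23), (-265, 31), (-261, 28), (-259, 26), (-254, 24), (-252, 25), (-247, 25), (-243, 24), (-241, 25), (-239, 28), (-235, 28), (-225, 35), (-222, 24), (-221, 35), (-221, 33), (-215, 5)]
0.553
[(-359, 19), (-355, 11), (-354, 16), (-349, 14), (-344, 14), (-328, 33), (-326, 30), (-325, 33), (-321, 28), (-319, 27), (-315, 26), (-310, 28), (-308, 22), (-303, 27), (-298, 28), (-297, 27), (-292, 24), (-288, 28), (-285, 28), (-283, 24), (-282, 23), (-277, 26), (-273, 25), (-272, 25), (-268, 29), (-264, 28), (-261, 22), (-256, 28), (-252, 25), (-247, 26), (-245, 27), (-241, 27), (-238, 26), (-235, 28), (-232, 27), (-224, 36), (-223, 23), (-222, 27), (-222, 12), (-221, 36), (-218, 14), (-215, 14), (-210, 14), (-207, 15), (-202, 17), (-197, 18), (-195, 14), (-191, 14)]
0.605
[(-357, 4), (-328, 33), (-326, 31), (-324, 35), (-321, 23), (-320, 29), (-316, 28), (-312, 29), (-310, 28), (-305, 25), (-303, 32), (-300, 25), (-295, 30), (-293, 28), (-290, 29), (-285, 29), (-281, 25), (-278, 24), (-274, 23), (-272, 25), (-270, 23), (-266, 28), (-263, 27), (-260, 27), (-257, 25), (-255, 26), (-251, 25), (-246, 27), (-243, 27), (-241, 26), (-238, 23), (-236, 26), (-234, 25), (-227, 33), (-223, 23), (-222, 34)]
```

View pics/c6.png

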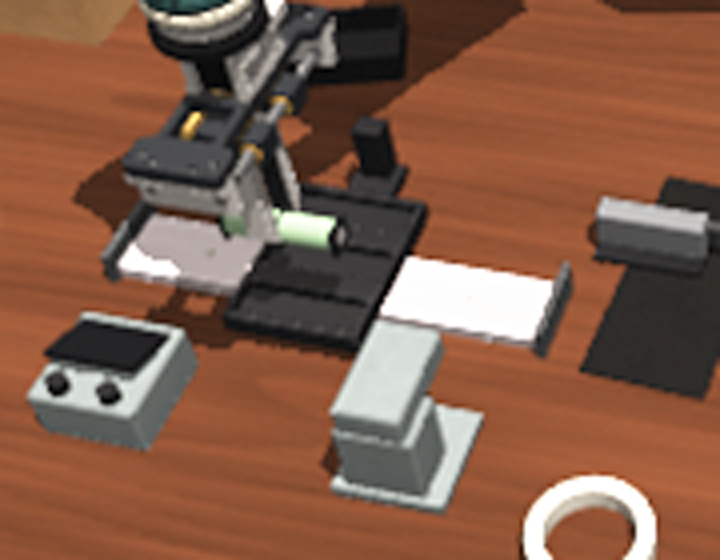

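move_arm(plan="0.001 0.0073 0.01 0 0 0 0.01;0.001 0.0073 0.03 0 0 0 0.01;0.001 0.0073 0.05 0 0 0 0.01;0.001 0.0073 0.06 0 0 0 0.01;0.001 0.0073 0.06 0 0 0 0.01")

```text
time: 21.32
tcp_pos: [0.6072, -0.2802, 0.073]
orientation: [-2.233, -2.205, 0.001]
force: [-0.0, 0.3, -1.2]
gripper_width: 0.0238
gripper_force: 30.0
```

move_arm(plan="0 0 0.004 0 0 0 0.01;0 0 0.008 0 0 0 0.01;0 0 0.012 0 0 0 0.01;0 0 0.016 0 0 0 0.01;0 0 0.016 0 0 0 0.01")

```text
time: 21.95
tcp_pos: [0.6078, -0.2805, 0.0584]
orientation: [-2.235, -2.207, 0.0]
force: [-0.9, 0.1, -1.9]
gripper_width: 0.0237
gripper_force: 30.0
```

```bash
python3 - <<'E'
from h import *
cs,w=cap("scene","pics/s7.png");go(.607,-.280,.0545,-.7)
p=cs["pixels"].astype(int);g=(p[...,1]>p[...,0]+8)&(p[...,1]>p[...,2]+8)
m=(w[...,0]>.57)&(w[...,0]<.64)&(w[...,1]<-.2)&(w[...,1]>-.35)&(w[...,2]>.02)&(w[...,2]<.07)&g;P=w[m]
print("stick",len(P),P.min(0),P.max(0))
E
```

```text
tcp [ 0.608  -0.2806  0.0587] yaw -0.73 tilt [-0.  0. -1.]  w 0.0237 F [-0.7 -0.7 -1.7] t 22.0
 shift [ 0.5 -1.   4.2] turnz -0.03
stick 91 [ 0.59980126 -0.31673152  0.0246154 ] [ 0.62475656 -0.23207556  0.05563952]
```

move_arm(plan="0 0 0.001 0 0 0 0.01;0 0 0.002 0 0 0 0.01;0 0 0.0035 0 0 0 0.01;0 0 0.0035 0 0 0 0.01")

```text
time: 22.5
tcp_pos: [0.6083, -0.2807, 0.056]
orientation: [2.235, 2.207, 0.0]
force: [-1.7, 0.9, 1.5]
gripper_width: 0.0236
gripper_force: 30.0
```

move_arm(plan="0 0 0 0 0 0 0.044;0 0 0 0 0 0 0.044;0 0 -0.02 0 0 0 0.044;0 0 -0.05 0 0 0 0.044;0 0 -0.08 0 0 0 0.044")

```text
time: 23.12
tcp_pos: [0.6084, -0.2808, 0.1379]
orientation: [2.234, 2.206, 0.001]
force: [-0.4, 0.0, -0.2]
gripper_width: 0.0441
gripper_force: 0.0
```

```bash
python3 - <<'E'
from h import *
cs,w=cap("scene","pics/s7.png");go(.462,.2775,.135,89.25)
p=cs["pixels"].astype(int);g=(p[...,1]>p[...,0]+8)&(p[...,1]>p[...,2]+8)
m=(w[...,0]>.57)&(w[...,0]<.64)&(w[...,1]<-.2)&(w[...,1]>-.35)&(w[...,2]>.02)&(w[...,2]<.07)&g;P=w[m]
print("stick",len(P),P.min(0),P.max(0))
sticks("scene")
cv2.imwrite("pics/c7.png",cv2.resize(cv2.imread("pics/s7.png")[150:290,90:270],(720,560),interpolation=cv2.INTER_CUBIC))
E
```

```text
tcp [ 0.6105 -0.282   0.1438] yaw -0.73 tilt [ 0.009 -0.005 -1.   ]  w 0.0444 F [ 0.7 -0.1  1.4] t 23.175
 shift [ 557.6 -155.7    4.5] turnz -89.98
stick 171 [ 0.58799509 -0.31788593  0.02275219] [ 0.62051861 -0.23332786  0.0540432 ]
scene 102 [462.4 278.9] [22.8 91.2] 89.4 z 0.0326
```

View pics/c7.png

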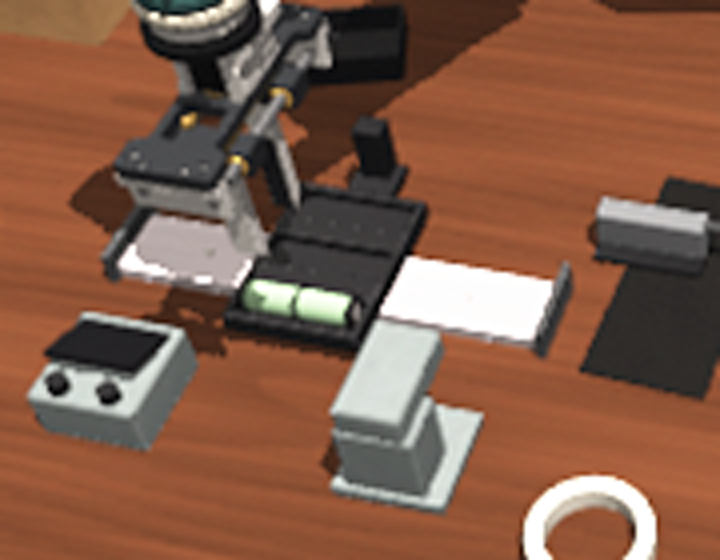

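move_arm(plan="0.055 -0.015 0 0 0 0 0.044;0.11 -0.03 0 0 0 0 0.044;0.166 -0.045 0 0 0 0 0.044;0.222 -0.06 0 0 0 0 0.044;0.278 -0.076 0 0 0 0 0.044")

```text
time: 23.85
tcp_pos: [0.5347, 0.0, 0.135]
orientation: [-2.236, -2.207, -0.0]
force: [0.2, 0.2, -0.2]
gripper_width: 0.044
gripper_force: 0.0
```

move_arm(plan="0.055 -0.015 0 0 0 0 0.044;0.11 -0.03 0 0 0 0 0.044;0.166 -0.045 0 0 0 0 0.044;0.222 -0.06 0 0 0 0 0.044;0.278 -0.076 0 0 0 0 0.044")

```text
time: 24.48
tcp_pos: [0.4623, 0.2788, 0.1351]
orientation: [2.236, 2.207, -0.0]
force: [0.9, 0.3, -1.0]
gripper_width: 0.0444
gripper_force: 0.0
```

move_arm(plan="0 0 0 0 0 -10 0.044;0 0 0 0 0 -20 0.044;0 0 0 0 0 -30 0.044;0 0 0 0 0 -40 0.044;0 0 0 0 0 -50 0.044")

```text
time: 25.1
tcp_pos: [0.4628, 0.2771, 0.1349]
orientation: [-1.084, -2.948, 0.001]
force: [0.3, 0.7, -0.4]
gripper_width: 0.0441
gripper_force: 0.0
```

move_arm(plan="0 0 0 0 0 -10 0.044;0 0 0 0 0 -20 0.044;0 0 0 0 0 -30 0.044;0 0 0 0 0 -40 0.044;0 0 0 0 0 -40 0.044")

```text
time: 25.72
tcp_pos: [0.4629, 0.2771, 0.135]
orientation: [-0.023, -3.141, 0.0]
force: [0.5, -0.1, 0.5]
gripper_width: 0.044
gripper_force: 0.0
```

```bash
python3 - <<'E'
from h import *
go(.4625,.2778,.0355,89.25)
sticks("scene")
E
```

```text
tcp [0.4629 0.2771 0.135 ] yaw 89.15 tilt [-0.001 -0.    -1.   ]  w 0.044 F [ 0.5 -0.1  0.5] t 25.725
 shift [ 0.3  0.7 99.5] turnz -0.1
scene 130 [464.6 278.8] [22.8 88. ] 89.5 z 0.0323
```

move_arm(plan="0 0.0005 0.04 0 0 0 0.044;0 0.0005 0.075 0 0 0 0.044;0 0.0005 0.09 0 0 0 0.044;0 0.0005 0.0995 0 0 0 0.044;0 0.0005 0.0995 0 0 0 0.044")

```text
time: 26.4
tcp_pos: [0.4634, 0.2778, 0.0362]
orientation: [0.021, 3.141, 0.0]
force: [-0.3, 0.3, 0.6]
gripper_width: 0.0438
gripper_force: 0.0
```

move_arm(plan="0 0 0 0 0 0 0.01;0 0 0 0 0 0 0.01;0 0 0 0 0 0 0.01;0 0 0 0 0 0 0.01;0 0 0 0 0 0 0.01")

```text
time: 27.02
tcp_pos: [0.4639, 0.278, 0.037]
orientation: [0.02, 3.14, 0.001]
force: [-0.4, -0.3, 5.4]
gripper_width: 0.0238
gripper_force: 30.0
```

move_arm(plan="0 0 -0.02 0 0 0 0.01;0 0 -0.05 0 0 0 0.01;0 0 -0.09 0 0 0 0.01;0 0 -0.1 0 0 0 0.01;0 0 -0.1 0 0 0 0.01")

```text
time: 27.65
tcp_pos: [0.4631, 0.2777, 0.1354]
orientation: [-0.02, -3.141, 0.0]
force: [-0.5, 0.6, -0.7]
gripper_width: 0.0237
gripper_force: 30.0
```

```bash
python3 - <<'E'
from h import *
go(.5556,-.2765,.135,-.7)
sticks("top")
E
```

```text
tcp [0.4631 0.2777 0.1354] yaw 89.27 tilt [-0. -0. -1.]  w 0.0237 F [-0.5  0.6 -0.7] t 27.65
 shift [-9.96e+01 -5.53e+02  4.00e-01] turnz 89.97
```

move_arm(plan="-0.01 -0.055 0 0 0 0 0.01;-0.02 -0.11 0 0 0 0 0.01;-0.03 -0.165 0 0 0 0 0.01;-0.04 -0.22 0 0 0 0 0.01;-0.05 -0.276 0 0 0 0 0.01")

```text
time: 28.32
tcp_pos: [0.5084, -0.0004, 0.1333]
orientation: [-0.02, -3.137, -0.001]
force: [0.9, -0.2, -0.0]
gripper_width: 0.0237
gripper_force: 30.0
```

move_arm(plan="-0.01 -0.055 0 0 0 0 0.01;-0.02 -0.11 0 0 0 0 0.01;-0.03 -0.165 0 0 0 0 0.01;-0.04 -0.22 0 0 0 0 0.01;-0.05 -0.277 0 0 0 0 0.01")

```text
time: 28.95
tcp_pos: [0.5552, -0.2775, 0.1328]
orientation: [-0.02, -3.138, -0.005]
force: [1.6, 0.9, -1.9]
gripper_width: 0.0237
gripper_force: 30.0
```

move_arm(plan="0 0 0 0 0 10 0.01;0 0 0 0 0 20 0.01;0 0 0 0 0 30 0.01;0 0 0 0 0 40 0.01;0 0 0 0 0 50 0.01")

```text
time: 29.58
tcp_pos: [0.555, -0.2758, 0.1326]
orientation: [-1.352, -2.83, -0.001]
force: [-0.2, 0.2, -1.1]
gripper_width: 0.0236
gripper_force: 30.0
```

move_arm(plan="0 0 0 0 0 10 0.01;0 0 0 0 0 20 0.01;0 0 0 0 0 30 0.01;0 0 0 0 0 40 0.01;0 0 0 0 0 40 0.01")

```text
time: 30.2
tcp_pos: [0.5551, -0.2758, 0.1331]
orientation: [-2.23, -2.206, 0.002]
force: [-0.5, -0.6, -1.5]
gripper_width: 0.0236
gripper_force: 30.0
```

```bash
cat >> h.py <<'E'
def sc(x0,x1,z0,z1,f=None):
    cs,w=cap("scene",f)
    p=cs["pixels"].astype(int);g=(p[...,1]>p[...,0]+8)&(p[...,1]>p[...,2]+8)
    m=(w[...,0]>x0)&(w[...,0]<x1)&(w[...,1]<-.12)&(w[...,1]>-.37)&(w[...,2]>z0)&(w[...,2]<z1)&g;P=w[m]
    if len(P): print("stick",len(P),P.min(0).round(4),P.max(0).round(4))
E
python3 - <<'E'
from h import *
sc(.52,.59,.085,.13);sc(.58,.65,.02,.06,"pics/s8.png");go(.5556,-.2765,.0565,-.7)
E
```

```text
stick 105 [ 0.5481 -0.3148  0.1063] [ 0.5694 -0.2296  0.1275]
stick 171 [ 0.5883 -0.3189  0.0234] [ 0.6207 -0.2324  0.0517]
tcp [ 0.5555 -0.2761  0.1341] yaw -0.57 tilt [-0.003  0.002 -1.   ]  w 0.0236 F [ 0.  -0.1 -2. ] t 30.3
 shift [-0.5  0.3 77.6] turnz 0.13
```

move_arm(plan="-0.003 0 0.01 0 0 0 0.01;-0.003 0 0.03 0 0 0 0.01;-0.003 0 0.05 0 0 0 0.01;-0.003 0 0.06 0 0 0 0.01;-0.003 0 0.06 0 0 0 0.01")

```text
time: 30.92
tcp_pos: [0.5554, -0.2791, 0.0744]
orientation: [-2.233, -2.206, 0.001]
force: [0.3, -0.5, -0.8]
gripper_width: 0.0237
gripper_force: 30.0
```

move_arm(plan="0 0 0.005 0 0 0 0.01;0 0 0.01 0 0 0 0.01;0 0 0.014 0 0 0 0.01;0 0 0.017 0 0 0 0.01;0 0 0.017 0 0 0 0.01")

```text
time: 31.55
tcp_pos: [0.556, -0.2794, 0.0586]
orientation: [-2.235, -2.207, 0.0]
force: [-0.4, -0.2, -1.1]
gripper_width: 0.0235
gripper_force: 30.0
```

```bash
python3 - <<'E'
from h import *
sc(.52,.59,.02,.06);go(.5556,-.2795,.0565,-.7)
E
```

```text
stick 97 [ 0.5479 -0.3182  0.0232] [ 0.5689 -0.2335  0.0535]
tcp [ 0.5561 -0.2794  0.0588] yaw -0.73 tilt [-0.  0. -1.]  w 0.0236 F [ 0.2  0.1 -1.9] t 31.6
 shift [-0.1 -0.5  2.3] turnz -0.03
```

move_arm(plan="0 0 0.001 0 0 0 0.01;0 0 0.002 0 0 0 0.01;0 0 0.003 0 0 0 0.01;0 0 0.003 0 0 0 0.01;0 0 0.003 0 0 0 0.044")

```text
time: 32.22
tcp_pos: [0.5565, -0.2797, 0.0561]
orientation: [2.235, 2.206, 0.001]
force: [0.2, 0.5, 0.0]
gripper_width: 0.0308
gripper_force: 0.0
```

move_arm(plan="0 0 0 0 0 0 0.044;0 0 0 0 0 0 0.044;0 0 -0.02 0 0 0 0.044;0 0 -0.05 0 0 0 0.044;0 0 -0.07 0 0 0 0.044")

```text
time: 32.85
tcp_pos: [0.5571, -0.2801, 0.1294]
orientation: [2.233, 2.205, 0.002]
force: [-0.4, -0.3, 0.4]
gripper_width: 0.0438
gripper_force: 0.0
```

move_arm(plan="0 -0.04 0 0 0 0 0.044;0.003 -0.09 0 0 0 0 0.044;0.003 -0.108 0 0 0 0 0.044;0.003 -0.108 0 0 0 0 0.044;0.003 -0.108 0 0 0 0 0.044")

```text
time: 33.48
tcp_pos: [0.4495, -0.2755, 0.1266]
orientation: [2.234, 2.206, 0.001]
force: [-0.7, 0.2, 0.3]
gripper_width: 0.0442
gripper_force: 0.0
```

```bash
python3 - <<'E'
from h import *
sc(.52,.59,.02,.06);sc(.58,.65,.02,.06,"pics/s9.png");go(.4477,-.276,.062,-.7)
cv2.imwrite("pics/c9.png",cv2.resize(cv2.imread("pics/s9.png")[130:290,80:400],(800,400),interpolation=cv2.INTER_CUBIC))
E
```

```text
stick 158 [ 0.5333 -0.3205  0.0237] [ 0.5691 -0.2329  0.0527]
stick 172 [ 0.5873 -0.3184  0.0227] [ 0.621  -0.2329  0.0532]
tcp [ 0.4494 -0.2753  0.1261] yaw -0.69 tilt [ 0.001 -0.    -1.   ]  w 0.0443 F [-0.6 -0.4  0.3] t 33.575
 shift [-0.7 -1.8 64.1] turnz 0.01
```

View pics/c9.png

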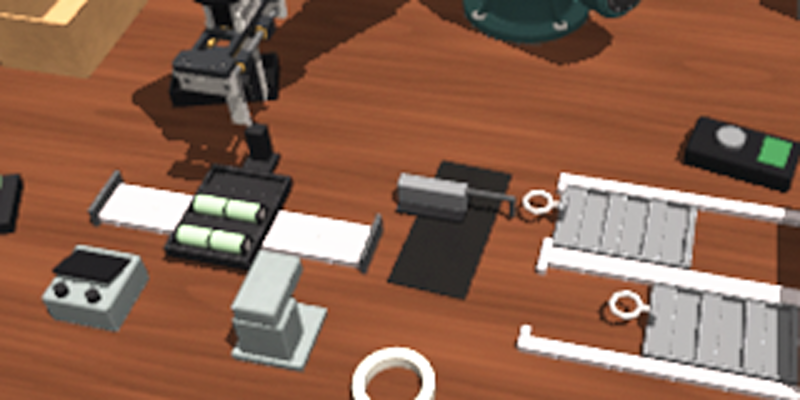

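move_arm(plan="-0.001 -0.0018 0.03 0 0 0 0.044;-0.001 -0.0018 0.055 0 0 0 0.044;-0.001 -0.0018 0.064 0 0 0 0.044;-0.001 -0.0018 0.064 0 0 0 0.044;-0.001 -0.0018 0.064 0 0 0 0.01")

```text
time: 34.2
tcp_pos: [0.4473, -0.2766, 0.0632]
orientation: [2.234, 2.206, 0.001]
force: [-0.1, -0.1, -0.0]
gripper_width: 0.0371
gripper_force: 0.0
```

move_arm(plan="0 0 0 0 0 0 0.01;0 0 0 0 0 0 0.01;0 0 0 0 0 0 0.01;0.008 0 0 0 0 0 0.01;0.018 0 0 0 0 0 0.01")

```text
time: 34.83
tcp_pos: [0.4479, -0.259, 0.063]
orientation: [2.233, 2.204, 0.001]
force: [4.6, -1.9, 1.3]
gripper_width: 0.0216
gripper_force: 30.0
```

move_arm(plan="0.015 0 0 0 0 0 0.01;0.03 0 0 0 0 0 0.01;0.045 0 0 0 0 0 0.01;0.06 0 0 0 0 0 0.01;0.075 0 0 0 0 0 0.01")

```text
time: 35.45
tcp_pos: [0.4487, -0.1833, 0.0629]
orientation: [2.233, 2.205, 0.001]
force: [5.0, -1.9, 1.3]
gripper_width: 0.0218
gripper_force: 30.0
```

move_arm(plan="0.007 0 0 0 0 0 0.01;0.014 0 0 0 0 0 0.01;0.021 0 0 0 0 0 0.01;0.027 0 0 0 0 0 0.01;0.027 0 0 0 0 0 0.01")

```text
time: 36.08
tcp_pos: [0.449, -0.1558, 0.0629]
orientation: [2.234, 2.206, 0.003]
force: [4.7, 2.1, 3.7]
gripper_width: 0.0218
gripper_force: 30.0
```

```bash
python3 - <<'E'
from h import *
sc(.52,.59,.02,.06);sc(.58,.65,.02,.06,"pics/s9.png");go(.4477,-.155,.062,-.7)
E
```

```text
stick 153 [ 0.5384 -0.1987  0.0218] [ 0.5709 -0.1208  0.0538]
stick 119 [ 0.597  -0.1962  0.0229] [ 0.6222 -0.1213  0.0537]
tcp [ 0.449  -0.1558  0.0629] yaw -0.71 tilt [ 0.003  0.    -1.   ]  w 0.0219 F [4.2 2.  3.2] t 36.175
 shift [ 0.8 -1.3  0.9] turnz -0.01
```

move_arm(plan="0.002 0 0 0 0 0 0.01;0.004 0 0 0 0 0 0.01;0.005 0 0 0 0 0 0.01;0.005 0 0 0 0 0 0.01")

```text
time: 36.67
tcp_pos: [0.4491, -0.1518, 0.063]
orientation: [2.233, 2.205, 0.001]
force: [4.6, -0.9, 2.8]
gripper_width: 0.022
gripper_force: 30.0
```

```bash
python3 - <<'E'
from h import *
sc(.52,.59,.02,.06);go(.4477,-.155,.062,-.7)
E
```

```text
stick 145 [ 0.5373 -0.1951  0.0217] [ 0.5697 -0.1201  0.0534]
tcp [ 0.449  -0.1518  0.0629] yaw -0.73 tilt [ 0.003 -0.002 -1.   ]  w 0.022 F [ 5.4 -2.2  1.9] t 36.725
 shift [-3.2 -1.3  0.9] turnz -0.03
```

move_arm(plan="0.002 0 0 0 0 0 0.01;0.004 0 0 0 0 0 0.01;0.005 0 0 0 0 0 0.01;0.005 0 0 0 0 0 0.01")

```text
time: 37.22
tcp_pos: [0.4491, -0.1505, 0.0629]
orientation: [2.23, 2.2, -0.007]
force: [6.1, -10.8, 0.0]
gripper_width: 0.0219
gripper_force: 30.0
```

```bash
python3 - <<'E'
from h import *
sc(.52,.59,.02,.06,"pics/s10.png");go(.4477,-.155,.062,-.7)
c,w=cap("top")
m=(abs(w[...,0]-.555)<.12)&(w[...,1]<-.05)&(w[...,1]>-.35)&(w[...,2]>.018)&(w[...,2]<.035)
P=w[m];print(P.min(0),P.max(0))
cv2.imwrite("pics/c10.png",cv2.resize(cv2.imread("pics/s10.png")[150:290,90:270],(720,560),interpolation=cv2.INTER_CUBIC))
E
```

```text
stick 150 [ 0.5394 -0.194   0.0229] [ 0.5703 -0.1203  0.0523]
tcp [ 0.4491 -0.1505  0.063 ] yaw -0.77 tilt [ 0.003 -0.009 -1.   ]  w 0.0216 F [  4.3 -10.7   0.8] t 37.275
 shift [-4.5 -1.3  1. ] turnz -0.07
[ 0.45419961 -0.34970515  0.01804456] [ 0.67409019 -0.06183087  0.03499535]
```

View pics/c10.png

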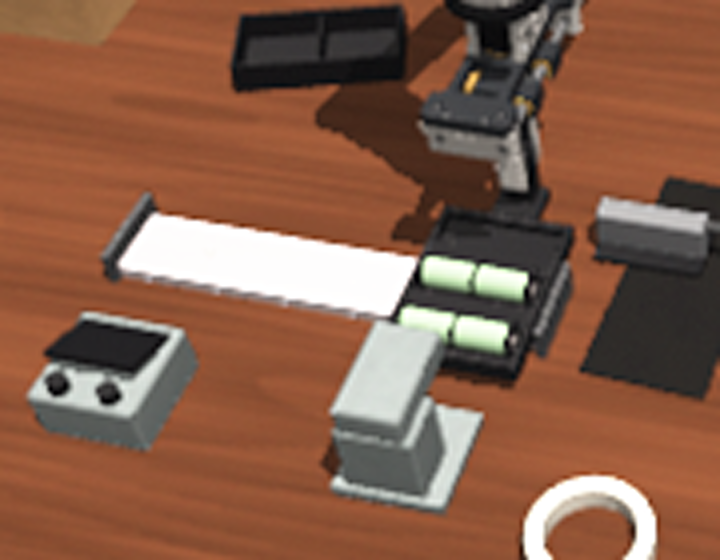

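move_arm(plan="-0.0035 0 0 0 0 0 0.01;-0.0035 0 0 0 0 0 0.044;-0.0035 0 0 0 0 0 0.044;-0.0035 0 0 0 0 0 0.05;-0.0035 0 -0.02 0 0 0 0.05")

```text
time: 37.95
tcp_pos: [0.4459, -0.1486, 0.0799]
orientation: [-2.231, -2.203, 0.003]
force: [0.9, 0.4, -0.5]
gripper_width: 0.0494
gripper_force: 0.0
```

move_arm(plan="0 0 -0.03 0 0 0 0.055;0 0 -0.06 0 0 0 0.06;0.02 0.003 -0.07 0 0 0 0.06;0.04 0.006 -0.07 0 0 0 0.06;0.04 0.006 -0.07 0 0 0 0.06")

```text
time: 38.58
tcp_pos: [0.4542, -0.1088, 0.1517]
orientation: [-2.233, -2.209, 0.001]
force: [-1.1, -0.8, -0.6]
gripper_width: 0.0601
gripper_force: 0.0
```

```bash
python3 - <<'E'
from h import *
c,w=cap("scene","pics/s11.png")
m=(abs(w[...,0]-.47)<.07)&(w[...,1]<.1)&(w[...,1]>-.13)&(w[...,2]>.034)&(w[...,2]<.05);P=w[m]
for lo in range(-100,95,12):
    q=P[(P[:,1]>lo/1e3)&(P[:,1]<=(lo+12)/1e3)&(P[:,2]>.038)]
    if len(q)>2: print(lo,len(q),((q[:,0].min()+q[:,0].max())/2).round(4))
print(P[:,1].min(),P[:,1].max())
m=(w[...,0]>.42)&(w[...,0]<.5)&(w[...,1]>.07)&(w[...,1]<.135)&(w[...,2]>.022)&(w[...,2]<.036);Q=w[m];print("ring",cv2.minEnclosingCircle((Q[:,:2]*1000).astype(np.float32)),Q.min(0),Q.max(0))
sc(.52,.59,.02,.06);go(.4653,-.0309,.0335,-.7)
E
```

```text
-88 4 0.465
-76 21 0.4676
-64 22 0.468
-52 20 0.4679
-40 23 0.4664
-28 20 0.4665
-16 23 0.4651
-4 21 0.4673
8 13 0.4663
20 7 0.466
32 11 0.4681
44 8 0.4661
56 9 0.468
68 4 0.4691
-0.12938405326786148 0.09779793221827904
ring ((457.89837646484375, 102.92975616455078), 33.905540466308594) [0.43680949 0.0710037  0.02208145] [0.4750584  0.13463631 0.03577026]
stick 145 [ 0.5373 -0.1948  0.0239] [ 0.5709 -0.1208  0.0528]
tcp [ 0.454  -0.1098  0.1515] yaw -0.7 tilt [-0.001 -0.    -1.   ]  w 0.0601 F [-0.5  0.1  0.9] t 38.675
 shift [ 79.1  10.5 117.9] turnz 0.0
```

move_arm(plan="0.04 0.005 0 0 0 0 0.06;0.079 0.011 0.03 0 0 0 0.06;0.079 0.011 0.08 0 0 0 0.06;0.079 0.011 0.11 0 0 0 0.06;0.079 0.011 0.118 0 0 0 0.06")

```text
time: 39.3
tcp_pos: [0.4644, -0.0311, 0.0313]
orientation: [-2.233, -2.204, 0.005]
force: [0.1, -0.9, -0.1]
gripper_width: 0.0603
gripper_force: 0.0
```

move_arm(plan="0 0 0 0 0 0 0.06;0 0 0 0 0 0 0.01;0 0 0 0 0 0 0.01;0 0 0 0 0 0 0.01;0 0 0 0 0 0 0.01")

```text
time: 39.92
tcp_pos: [0.4667, -0.0308, 0.0343]
orientation: [2.235, 2.207, 0.001]
force: [0.0, -0.6, -0.2]
gripper_width: 0.0233
gripper_force: 0.0
```

move_arm(plan="0 0 0 0 0 0 0.01;0 0 -0.02 0 0 0 0.01;0 0 -0.05 0 0 0 0.01;0 0 -0.072 0 0 0 0.01;0 0 -0.072 0 0 0 0.01")

```text
time: 40.55
tcp_pos: [0.4676, -0.031, 0.1073]
orientation: [2.233, 2.205, 0.003]
force: [0.5, -0.2, -2.6]
gripper_width: 0.0221
gripper_force: 30.0
```

move_arm(plan="0.01 -0.004 0 0 0 0 0.01;0.02 -0.007 0 0 0 0 0.01;0.03 -0.01 0 0 0 0 0.01;0.03 -0.01 0 0 0 0 0.01")

```text
time: 41.05
tcp_pos: [0.4563, 0.0003, 0.1055]
orientation: [-2.233, -2.209, 0.001]
force: [-0.1, -0.4, -2.0]
gripper_width: 0.0215
gripper_force: 30.0
```

```bash
python3 - <<'E'
from h import *
c,w=cap("scene","pics/s12.png")
m=(abs(w[...,0]-.46)<.03)&(w[...,1]<.13)&(w[...,1]>.06)&(w[...,2]>.06)&(w[...,2]<.1);P=w[m]
print(len(P),P.min(0),P.max(0))
go(.4553,.0,.045,-.7)
cv2.imwrite("pics/c12.png",cv2.resize(cv2.imread("pics/s12.png")[170:270,240:390],(750,500),interpolation=cv2.INTER_CUBIC))
E
```

```text
12 [0.45271298 0.09923435 0.08239611] [0.46226712 0.10501165 0.09928473]
tcp [ 4.566e-01 -2.000e-04  1.057e-01] yaw -0.66 tilt [-0. -0. -1.]  w 0.0215 F [-0.4 -0.2 -2.7] t 41.1
 shift [ 0.2 -1.3 60.7] turnz 0.04
```

View pics/c12.png

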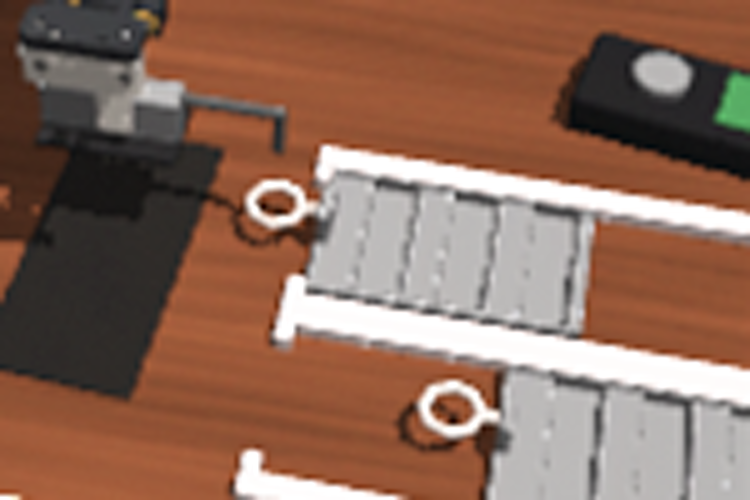

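move_arm(plan="0 -0.001 0.01 0 0 0 0.01;0 -0.001 0.025 0 0 0 0.01;0 -0.001 0.04 0 0 0 0.01;0 -0.001 0.052 0 0 0 0.01;0 -0.001 0.06 0 0 0 0.01")

```text
time: 41.72
tcp_pos: [0.4554, -0.0007, 0.0447]
orientation: [-2.235, -2.206, 0.001]
force: [-0.1, -0.5, -1.6]
gripper_width: 0.0222
gripper_force: 30.0
```

move_arm(plan="0 0 0 0 0 0 0.01;0 0 0 0 0 0 0.01")

```text
time: 41.98
tcp_pos: [0.4564, -0.0007, 0.0465]
orientation: [2.235, 2.207, 0.001]
force: [0.8, 0.2, -1.7]
gripper_width: 0.0218
gripper_force: 30.0
```

move_arm(plan="0.006 0 0 0 0 0 0.01;0.012 0 0 0 0 0 0.01;0.02 0 0 0 0 0 0.01;0.03 0 0 0 0 0 0.01;0.04 0 0 0 0 0 0.01")

```text
time: 42.6
tcp_pos: [0.4565, 0.04, 0.0461]
orientation: [2.235, 2.207, 0.0]
force: [-0.4, -1.3, -1.9]
gripper_width: 0.0222
gripper_force: 30.0
```

```bash
python3 - <<'E'
from h import *
c,w=cap("scene","pics/s13.png")
go(.457,.138,.045,-.7)
m=(w[...,0]>.42)&(w[...,0]<.5)&(w[...,1]>.115)&(w[...,1]<.155)&(w[...,2]>.022)&(w[...,2]<.036);Q=w[m];print("ring",Q.min(0),Q.max(0))
cv2.imwrite("pics/c13.png",cv2.resize(cv2.imread("pics/s13.png")[170:270,240:390],(750,500),interpolation=cv2.INTER_CUBIC))
E
```

```text
tcp [0.4563 0.0413 0.046 ] yaw -0.68 tilt [ 0.     0.002 -1.   ]  w 0.0216 F [-0.2  0.5 -1.6] t 42.65
 shift [96.7 -0.5  1.2] turnz 0.02
ring [0.44258731 0.11507954 0.0272233 ] [0.47598061 0.15310834 0.03526584]
```

View pics/c13.png

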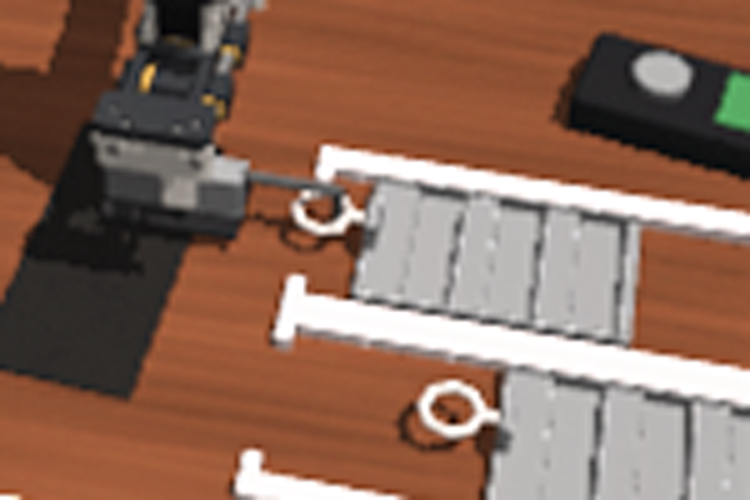

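move_arm(plan="0.01 0 0 0 0 0 0.01;0.02 0 0 0 0 0 0.01;0.03 0 0 0 0 0 0.01;0.04 0 0 0 0 0 0.01;0.05 0 0 0 0 0 0.01")

```text
time: 43.28
tcp_pos: [0.4569, 0.09, 0.0459]
orientation: [-2.235, -2.207, 0.0]
force: [-0.7, -1.1, -1.7]
gripper_width: 0.0215
gripper_force: 30.0
```

move_arm(plan="0.01 0 0 0 0 0 0.01;0.02 0 0 0 0 0 0.01;0.03 0 0 0 0 0 0.01;0.04 0 0 0 0 0 0.01;0.047 0 0 0 0 0 0.01")

```text
time: 43.9
tcp_pos: [0.4576, 0.1369, 0.046]
orientation: [-2.235, -2.208, -0.0]
force: [-0.2, -1.3, -1.9]
gripper_width: 0.0218
gripper_force: 30.0
```

move_arm(plan="0.002 0 0 0 0 0 0.01;0.003 0 0 0 0 0 0.01;0.003 0 0 0 0 0 0.01")

```text
time: 44.28
tcp_pos: [0.4577, 0.1392, 0.0461]
orientation: [-2.236, -2.207, -0.001]
force: [0.3, -0.7, -0.6]
gripper_width: 0.022
gripper_force: 30.0
```

```bash
python3 - <<'E'
from h import *
c,w=cap("scene","pics/s14.png")
go(.457,.138,.045,-.7)
m=(w[...,0]>.42)&(w[...,0]<.5)&(w[...,1]>.205)&(w[...,1]<.26)&(w[...,2]>.022)&(w[...,2]<.036);Q=w[m];print("ring",Q.min(0),Q.max(0))
E
```

```text
tcp [0.4577 0.1393 0.046 ] yaw -0.75 tilt [ 0.  0. -1.]  w 0.0219 F [ 0.3 -1.  -0.7] t 44.325
 shift [-1.3 -0.7  1. ] turnz -0.05
ring [0.44541138 0.21293154 0.02236012] [0.47709206 0.25976943 0.03528396]
```

move_arm(plan="0.002 0 0 0 0 0 0.01;0.004 0 0 0 0 0 0.01;0.006 0 0 0 0 0 0.01;0.007 0 0 0 0 0 0.01;0.007 0 0 0 0 0 0.01")

```text
time: 44.95
tcp_pos: [0.4578, 0.1457, 0.046]
orientation: [2.235, 2.207, -0.002]
force: [0.3, -4.3, 0.6]
gripper_width: 0.0216
gripper_force: 30.0
```

```bash
python3 - <<'E'
from h import *
go(.457,.138,.045,-.7)
E
```

```text
tcp [0.4578 0.1457 0.046 ] yaw -0.72 tilt [ 0.    -0.001 -1.   ]  w 0.0216 F [ 0.3 -4.3  0.6] t 44.95
 shift [-7.7 -0.7  1.1] turnz -0.02
```

Against the housing. Next: centre the peg, lift it out and return the hook to the mat.

move_arm(plan="-0.008 0 0 0 0 0 0.01;-0.011 0 0 0 0 0 0.01;-0.011 0 -0.02 0 0 0 0.01;-0.011 0 -0.045 0 0 0 0.01;-0.011 0 -0.062 0 0 0 0.01")

```text
time: 45.58
tcp_pos: [0.458, 0.1356, 0.1092]
orientation: [2.236, 2.207, 0.003]
force: [0.5, -0.2, -1.7]
gripper_width: 0.0217
gripper_force: 30.0
```

move_arm(plan="0 0 0 0 0 0 0.01;-0.035 0.005 0 0 0 0 0.01;-0.085 0.015 0 0 0 0 0.01;-0.13 0.025 0 0 0 0 0.01;-0.141 0.029 0 0 0 0 0.01")

```text
time: 46.2
tcp_pos: [0.4844, -0.0081, 0.1067]
orientation: [-2.238, -2.202, 0.002]
force: [-0.3, 0.9, -1.4]
gripper_width: 0.0219
gripper_force: 30.0
```

move_arm(plan="0 0 0 0 0 0 0.01;0 0 0.025 0 0 0 0.01;0 0 0.05 0 0 0 0.01;0 0 0.065 0 0 0 0.01;0 0 0.07 0 0 0 0.01")

```text
time: 46.82
tcp_pos: [0.484, -0.005, 0.0369]
orientation: [-2.233, -2.207, 0.002]
force: [0.7, -0.1, -1.4]
gripper_width: 0.0217
gripper_force: 30.0
```

```bash
python3 - <<'E'
from h import *
c,w=cap("scene","pics/s15.png");go(.485,-.004,.0343,-.7)
m=(w[...,0]>.42)&(w[...,0]<.5)&(w[...,1]>.2)&(w[...,1]<.25)&(w[...,2]>.022)&(w[...,2]<.036);Q=w[m];print("ring",Q.min(0),Q.max(0))
E
```

```text
tcp [ 0.4842 -0.0053  0.037 ] yaw -0.67 tilt [-0.002  0.001 -1.   ]  w 0.0219 F [-0.  -0.4 -2.5] t 46.875
 shift [1.3 0.8 2.7] turnz 0.03
ring [0.43758408 0.21905649 0.02588419] [0.47678706 0.24986334 0.0342797 ]
```

move_arm(plan="0 0 0.002 0 0 0 0.01;0 0 0.003 0 0 0 0.01;0 0 0.003 0 0 0 0.01;0 0 0.003 0 0 0 0.06;0 0 0.003 0 0 0 0.06")

```text
time: 47.5
tcp_pos: [0.4853, -0.0062, 0.0356]
orientation: [2.235, 2.206, 0.001]
force: [0.4, 0.2, 0.1]
gripper_width: 0.0383
gripper_force: 0.0
```

move_arm(plan="0 0 0.000 0 0 0 0.06;0 0 -0.02 0 0 0 0.06;0 0 -0.06 0 0 0 0.06;0 0 -0.11 0 0 0 0.06;0 0 -0.15 0 0 0 0.06")

```text
time: 48.12
tcp_pos: [0.4851, -0.0061, 0.1873]
orientation: [2.234, 2.206, 0.002]
force: [0.7, -0.3, -0.5]
gripper_width: 0.0601
gripper_force: 0.0
```

move_arm(plan="0 -0.04 0 0 0 0 0.06;0 -0.09 0 0 0 0 0.06;0 -0.14 -0.02 0 0 0 0.06;0 -0.14 -0.02 0 0 0 0.06;0 -0.14 -0.02 0 0 0 0.06")

```text
time: 48.75
tcp_pos: [0.3454, -0.0044, 0.2051]
orientation: [2.235, 2.206, 0.002]
force: [0.5, -0.5, 0.4]
gripper_width: 0.06
gripper_force: 0.0
```

```bash
python3 - <<'E'
from h import *
sc(.52,.59,.02,.06);sc(.58,.65,.02,.06,"pics/s16.png");print(env.get_obs()["force"])
c,w=cap("scene")
m=(abs(w[...,0]-.485)<.03)&(w[...,1]<.05)&(w[...,1]>-.08)&(w[...,2]>.03)&(w[...,2]<.06);P=w[m];print(P.min(0),P.max(0),np.median(P,0))
cv2.imwrite("pics/c16.png",cv2.resize(cv2.imread("pics/s16.png")[130:330,80:480],(800,400),interpolation=cv2.INTER_CUBIC))
E
```

```text
stick 149 [ 0.5398 -0.1943  0.0231] [ 0.5706 -0.1205  0.053 ]
stick 110 [ 0.6011 -0.1913  0.0244] [ 0.6241 -0.1201  0.0522]
[ 0.510709   -0.187115   -0.01959356]
[ 0.47413952 -0.05480948  0.03013173] [0.49882918 0.0491356  0.04723964] [ 0.49062671 -0.00693312  0.04211154]
```

View pics/c16.png

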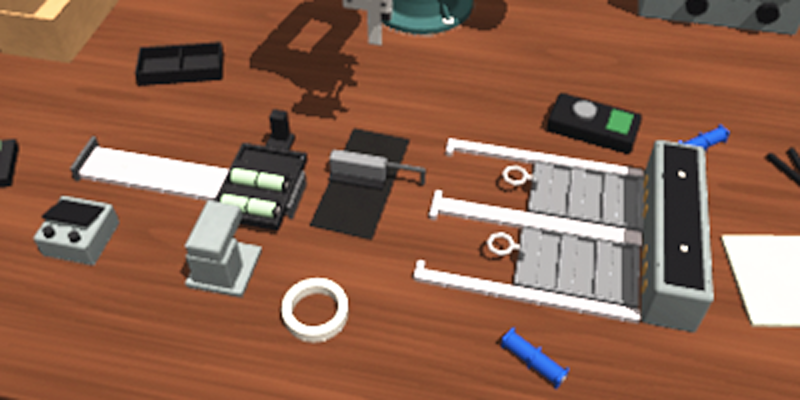

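The last picture shows both sticks in their slots, the carrier against the welder-end plate, the tray home and the hook upright on its mat, so I'm handing in.

```bash
python3 -c "
from rig import env
print(env.finish_job())"
```

```text
the job is handed in; nothing more can be done
None
```

I did every step of the task and handed it in. Both sticks are in the carrier's slots, the carrier is home at the welder end, the emptied tray is fully in its bay, and the hook stands on its mat. The hand-in call returned no verdict.

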